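# Put away the pile on the multimeter case

## Task

Take the pile on the balcony workbench apart and put each thing in its own place: the two round braid cassettes go into the spring magazine between its four rods, the yellow one underneath and the blue one on top of it, pressed down until the follower is at the bottom of its travel, where it stays. The fuse box goes flat in the middle of the grey tray and the black multimeter case flat in the middle of the orange mat, each lying lengthwise and square with its place. Keep the fuse box level on its way, and leave the crimping tool where it lies.

Things in the scene. Friction and masses are not known exactly. Their poses are not given: they have to be found in the camera images.
- meter: Black plastic multimeter case, the bottom of the pile, loose on the bench: a closed block 150 x 62 x 36 mm (x, y, z), 0.2 to 0.45 kg, flat top, a thin steel spring clip at its -x end. Origin at the centre of its underside, x along its length, z up. Either way round on the mat.
- fuse_box: Clear plastic fuse box with its lid clipped shut (the lid does not come off), coloured fuses inside: 96 x 58 x 28 mm (x, y, z), 0.1 to 0.2 kg, lying centred on the meter case, long sides parallel to within 0.1 rad. Origin at the centre of its underside, x along its length, z up. It must not be tilted more than 30 degrees. Either way round in the tray.
- cassette_yellow: Yellow closed round cassette of desoldering braid, a flat disc 40 mm in diameter and 14 mm thick, about 45 g, copper-coloured centre on its upper face. Origin at the centre of its underside, z up. It starts on top of the fuse box, beside the blue one along the fuse box's x (centres 48 mm apart, either way round).
- cassette_blue: Blue closed round cassette of desoldering braid, same size as the yellow one: disc 40 mm in diameter, 14 mm thick, copper-coloured centre up. Origin at the centre of its underside, z up. It starts on top of the fuse box beside the yellow one.
- magazine: Fixed stack magazine. Green base 85 x 66 x 10 mm; origin at its underside centre (bench). Four steel rods, 7 mm thick, at x +-21.7, y +-12.5 mm, 76 mm high, the top 12 mm leaning out, enclose a 43 mm well. Gaps 36 mm wide at +y and -y let fingers closing along y lower a disc into it. White follower plate in the well: top at 58 mm at first, 30 mm when fully down.
- follower (a joint): Travel of the magazine's white follower plate, in m: 0 at the top (start), growing downward to 0.028 at its bottom stop. It is pushed down against a spring and a friction brake with about 4 to 8 N and stays where it is left; 28 mm is just the thickness of two cassettes.
- tray: Grey shallow plastic tray, fixed: 140 x 100 mm outside (x, y), 4 mm floor, rim 4 mm thick and 10 mm high above the bench. Place of the fuse box. Origin at the centre of its underside (bench height), x along its length, z up.
- mat: Orange silicone soldering mat, fixed: 180 x 100 x 4 mm (x, y, z). Place of the multimeter case. Origin at the centre of its underside (bench height), x along its length, z up.
- crimper: Crimping tool with grey handles and a steel head, about 209 x 44 x 19 mm, lying loose on the bench. Not to be moved. Origin on its underside near its middle, x towards the head.
Things that resemble listed ones, but are neither listed nor needed, are in the scene too. Leave any pink look-alike of the fuse_box alone. Several things look just like the tray: the one meant starts farthest from the robot's base.

How it is judged:
By the outcome, as a careful person would: the job done as asked, in the order asked, and still so for the second after the job is handed in, with the robot touching nothing.
It also fails if it takes over 106 s, if anything falls off the work surface, if the arm or the gripper's body presses on something with over 40 N, if the wrist force passes 120 N, or if a joint passes its speed limit or range.

## Robot

A 6-joint arm with a two-finger parallel gripper is mounted at the origin on the work surface. World frame = base frame: x ahead of the robot, y to its left, z up, the work surface at z = 0. Lengths are in m, angles in rad, forces in N, time in s.
With the tool pointing down it reaches from about 0.35 to 0.975 m from the base axis. Payload 4.9 kg.
Tool frame: the origin (TCP) lies midway between the tips of the shut fingers; the grasp point (between the pads) lies 19 mm behind it; z points along the fingers, y is the line along which they close (so a half turn about z gives the same grasp; the last joint's range is limited). The gripper opens to 85 mm and grips with 20 to 120 N. Pads are 22 mm wide; open, the fingers measure 114 mm over their backs; the gripper's body (76 mm by 85 mm) begins 54 mm behind the grasp point. The pads swing forward as they close: fully open they stand 13 mm farther back than shut.
Start: joints at [1.126, 0.053, 1.613, -0, 1.476, -0.119], TCP at [0.2, 0.592, 0.231] pointing down, gripper open.
Joint ranges: [-3.01, 3.01], [-1.01, 2.22], [0.06, 2.58], [-1.02, 4.17], [0.09, 2.62], [-3.14, 3.14]. Speed limits (rad/s): [2.57, 2.57, 3.14, 3.14, 3.14, 3.14].

## Interface

Orientations are given as a rotation vector (axis times angle).
In Python, from station import ctrl gives the robot as it stands.
- The arm moves only by the tool step_arm, never from a script. Its argument "targets" is a list of rows, each an object with "travel": the shift along the world's x, y, z as a fraction of full scale, a list of three; "angular": the turn, a rotation vector about the world's x, y, z as a fraction of full scale, a list of three; "gripper": the opening, from 0 (shut) to 1 (fully open). In form: [{"travel": [x, y, z], "angular": [rx, ry, rz], "gripper": gripper}, ...]. A call has 1 to 10 rows; each row is the pose to reach, as a shift and turn from the pose commanded when the call began; what a row does not reach only later rows make up. Full scale, the value 1, is 0.6 m for a shift and pi/4 rad for a turn. A row lasts 1/10 s, in which the tool goes at most 50 mm and 8.59 degrees, less where a joint would pass 70% of its speed; a pose out of reach is approached as far as the arm can. A call with a number of a shift or a turn outside -1 to 1 is refused whole. A call with a gripper value outside its range is refused whole. The fingers move at their own pace and stop on an object; "squeeze" is the grip in N (left out, the last holds). Time passes only in rows, so rows that repeat a pose let the fingers close. It gives the time, the measured TCP pose, the force, the opening and the grip force at its end, in the units of the state.
- ctrl.get_obs(): the state, without advancing time (a new reading comes with each control period).
- ctrl.get_image(name): name is "side" or "top" or "wrist"; returns a dict with "img" (400x640x3 uint8, red, green, blue), "fx", "fy", "cx", "cy" (pixels), "rvec" (rotation vector, rad) and "tvec" (3), from world to camera coordinates, as OpenCV has them. Camera axes: x right, y down, z forward; pixel columns grow to the right and rows downward; lengths in m; the calibration is good to about 2 mm. A picture is of the moment at which its call begins. There is no depth.
- ctrl.finish_job(): hands the job in; it is judged then, once.
The state is a dict: "t": time; "q": joint angles; "dq": joint speeds; "effort": joint torques, N m; "tool_pos": TCP position; "tool_rot": TCP orientation; "contact_force": force on the tool from outside, world axes, zero at the start; "wrist_torque": the same for the moment, N m; "opening": finger opening in m; "grip_force": force on a finger pad.
Only numpy, scipy, OpenCV 4.12 (cv2) and the standard library are available. Lean on these libraries where they do the work, as an engineer would, in place of code of your own. Each camera call takes 0.05 s, during which the arm holds its last target. There are 200 camera calls.

## Working session

There is one attempt and no reset: what is moved stays moved. The work goes in short steps, Python scripts to look and compute and a tool call to move; the robot and the scene stay as the last step left them, time stands still between calls to the robot, and variables do not carry over. Pictures are saved under pics/ and viewed, at most 14 in all, crops included, and the job is handed in when it is done.

Besides the shell and the picture viewer there is one more tool, called after "Call:" as name(argument=value, ...), one argument or row to a line, values as JSON. step_arm: Moves the arm, as the interface text tells. Its arguments: {"type":"object","properties":{"targets":{"type":"array"},"squeeze":{"type":"number"}},"required":["targets"]}

```bash
mkdir -p pics; cat > h.py <<'E'
import numpy as np,cv2,pickle,sys
def grab(name,tag):
    from station import ctrl
    d=ctrl.get_image(name); pickle.dump(d,open(f'pics/{tag}.pkl','wb'))
    cv2.imwrite(f'pics/{tag}.png',d['img'][:,:,::-1]); return d
def load(tag): return pickle.load(open(f'pics/{tag}.pkl','rb'))
def KRt(d):
    K=np.array([[d['fx'],0,d['cx']],[0,d['fy'],d['cy']],[0,0,1.]])
    return K,cv2.Rodrigues(np.array(d['rvec'],float))[0],np.array(d['tvec'],float).ravel()
def ray(d,u,v,z):
    K,R,t=KRt(d); c=-R.T@t; r=R.T@np.linalg.inv(K)@[u,v,1]
    return c+r*(z-c[2])/r[2]
def proj(d,P):
    K,R,t=KRt(d); p=(R@np.atleast_2d(P).T).T+t; p=p@K.T; return p[:,:2]/p[:,2:]
def crop(d,x0,y0,w,h,s,out):
    cv2.imwrite(out,cv2.resize(d['img'][y0:y0+h,x0:x0+w,::-1],None,fx=s,fy=s,interpolation=cv2.INTER_CUBIC))
E
python3 - <<'E'
from h import *
a=grab('top','top0');b=grab('side','side0')
for d in(a,b):
    K,R,t=KRt(d);print(-R.T@t,d['fx'])
from station import ctrl
print(ctrl.get_obs())
E
```

```text
[0.27496871 0.0522327  1.25306013] 465.3257629728353
[ 0.07411607 -0.57252994  0.54794894] 378.7198032836798
{'t': 0.1, 'q': array([ 1.12598972e+00,  5.32755897e-02,  1.61416373e+00,  4.64045004e-05,
        1.47602542e+00, -1.18997496e-01]), 'dq': array([-5.23976982e-04, -1.94665074e-03, -1.33849138e-03, -9.12324448e-05,
        8.07638649e-04,  1.79231088e-05]), 'effort': array([ 1.22326837e-04, -3.94901991e+01, -3.71363604e+01, -1.69458153e-04,
        3.86038329e-03,  4.10906091e-05]), 'tool_pos': array([0.19978514, 0.59160496, 0.23019122]), 'tool_rot': array([-5.09434179e-01, -3.09943910e+00,  2.80391336e-03]), 'contact_force': array([ 0.63515276, -0.22579281, -0.10145184]), 'wrist_torque': array([ 0.01476587,  0.00950262, -0.03230881]), 'grip_force': 0.0, 'opening': 0.08534834572876124}
```

View pics/top0.png

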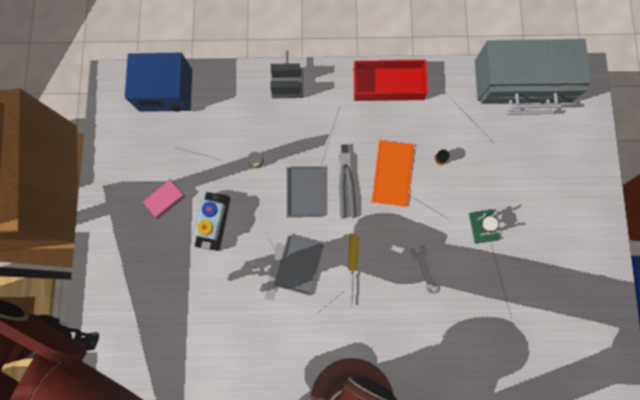

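View pics/side0.png

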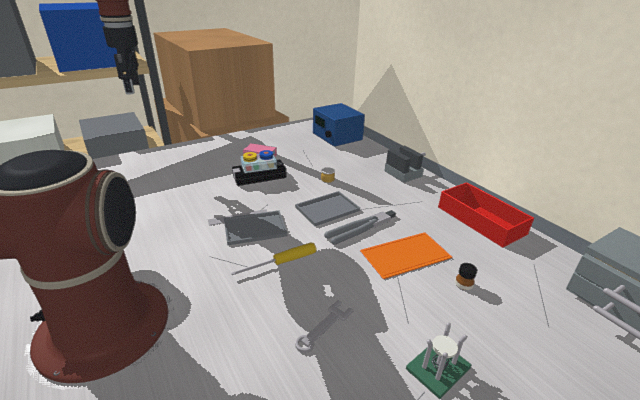

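Top view: pile at about (210,221). There are two tray candidates, (307,191) and (299,264). The one at (307,191) is farther from the base (bottom, about x=345), so it fits. The pink look-alike is at (163,198), the mat at (394,173), the magazine at (489,225) and the crimper at (347,180). I'll enlarge to confirm.

```bash
python3 - <<'E'
from h import *
d=load('top0')
crop(d,135,130,200,150,4,'pics/c1.png'); crop(d,330,120,200,150,4,'pics/c2.png')
s=load('side0'); crop(s,220,130,260,160,3,'pics/c3.png')
for n,p in dict(far=(307,191),near=(299,264)).items(): 
    q=ray(d,*p,0.005);print(n,q.round(3),np.hypot(q[0],q[1]))
E
```

```text
far [0.548 0.112 0.005] 0.559803661212238
near [0.349 0.134 0.005] 0.3741271206224651
```

View pics/c1.png

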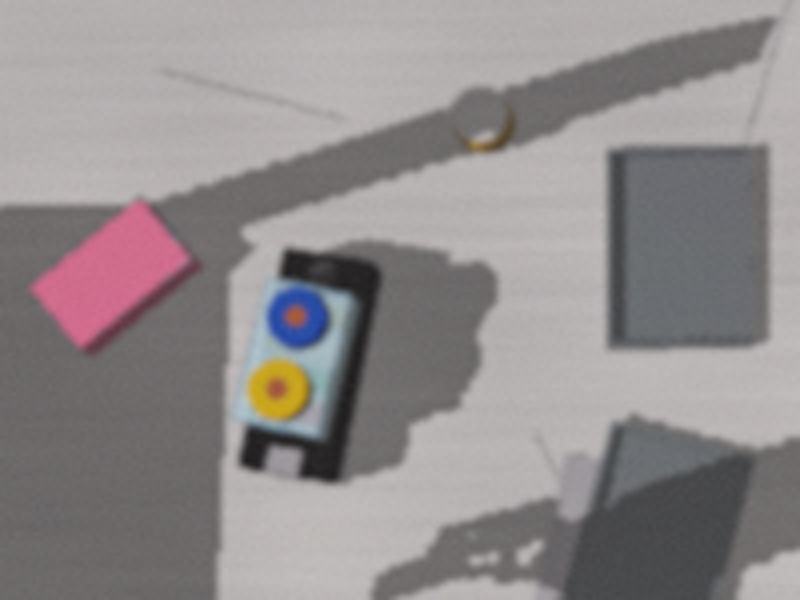

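View pics/c2.png

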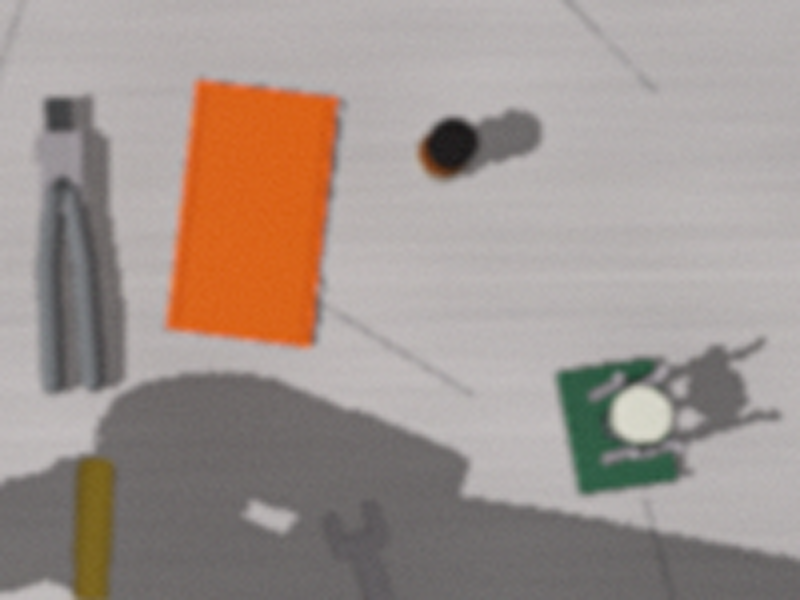

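The crops confirm the targets. The tray is the far grey one (crop corners about (608,147) to (768,347)), the yellow cassette is at (278,389) and the blue at (297,316). Next I'll fit the known rectangles.

```bash
python3 - <<'E'
from h import *
d=load('top0')
from scipy.optimize import least_squares
def f(px,off): return np.array([((u+.5)/4-.5+off[0],(v+.5)/4-.5+off[1]) for u,v in px])
A=(135,130);B=(330,120)
def fit(n,px,off,z,L,W):
    p=f(px,off); P=np.array([ray(d,*q,z)[:2] for q in p])
    # px order: x+ y+, x+ y-, x- y-, x- y+
    M=np.array([[L,W],[L,-W],[-L,-W],[-L,W]])/2
    def r(s):
        c,si=np.cos(s[2]),np.sin(s[2]); return (M@np.array([[c,si],[-si,c]])+s[:2]-P).ravel()
    s=least_squares(r,[*P.mean(0),0]); print(n,s.x.round(4),'res mm',(s.fun*1000).round(1))
fit('fuse',[(268,280),(360,292),(325,440),(233,418)],A,.064,.096,.058)
fit('meter',[(285,250),(382,264),(342,482),(240,467)],A,.036,.150,.062)
fit('tray',[(608,147),(768,145),(768,347),(608,347)],A,.010,.140,.100)
fit('mat',[(198,80),(340,98),(314,346),(168,329)],B,.004,.180,.100)
fit('mag',[(557,372),(663,358),(685,475),(580,492)],B,.010,.085,.066)
for n,c,o,z in[('blue',(297,316),A,.078),('yel',(278,389),A,.078),('foll',(641,415),B,.058)]:
    q=f([c],o)[0];print(n,ray(d,*q,z).round(4))
E
```

```text
fuse [ 0.4643  0.3647 -0.2009] res mm [ 1.7 -1.8 -1.3  2.   1.4  1.5 -1.8 -1.7]
meter [ 0.4635  0.3614 -0.1577] res mm [ 0.9 -2.3  1.5  2.  -0.9  3.3 -1.6 -3. ]
tray [ 0.5473  0.1132 -0.0026] res mm [-0.1 -5.3 -0.5  5.2  0.7  4.3 -0.1 -4.1]
mat [ 0.5981 -0.1263 -0.1416] res mm [ 0.8  0.3  1.  -0.3 -1.6 -0.  -0.3  0. ]
mag [ 0.4471 -0.3653  0.125 ] res mm [ 2.3 -2.6  1.7  3.7 -3.3  1.9 -0.8 -3.1]
blue [0.4888 0.3617 0.078 ]
yel [0.4415 0.3722 0.078 ]
foll [ 0.4461 -0.3623  0.058 ]
```

View pics/c3.png

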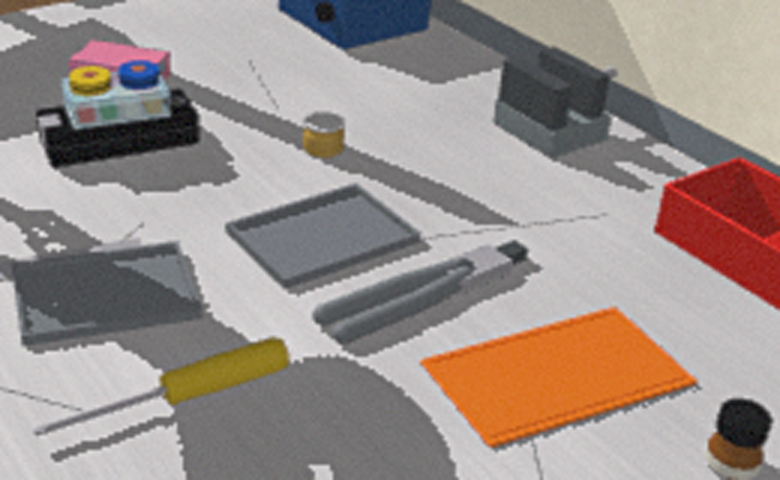

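Call:
step_arm(
  targets=[
    {"travel":[0.44,-0.375,0.03],"angular":[0,0,0.16],"gripper":1},
    {"travel":[0.44,-0.375,0.03],"angular":[0,0,0.16],"gripper":1},
    {"travel":[0.44,-0.375,0.03],"angular":[0,0,0.16],"gripper":1},
    {"travel":[0.44,-0.375,0.03],"angular":[0,0,0.16],"gripper":1},
    {"travel":[0.44,-0.375,0.03],"angular":[0,0,0.16],"gripper":1},
    {"travel":[0.44,-0.375,0.03],"angular":[0,0,0.16],"gripper":1},
    {"travel":[0.44,-0.375,0.03],"angular":[0,0,0.16],"gripper":1},
    {"travel":[0.44,-0.375,0.03],"angular":[0,0,0.16],"gripper":1},
    {"travel":[0.44,-0.375,0.03],"angular":[0,0,0.16],"gripper":1},
    {"travel":[0.44,-0.375,0.03],"angular":[0,0,0.16],"gripper":1},
  ],
)

```text
t: 1.1
tool_pos: [0.4632, 0.3676, 0.2488]
tool_rot: [-0.312, -3.125, 0.0]
contact_force: [0.3, 0.2, 0.6]
opening: 0.0854
grip_force: 0.0
```

```bash
python3 - <<'E'
from h import *
d=grab('wrist','w1'); K,R,t=KRt(d);print(-R.T@t,d['fx'])
from station import ctrl
o=ctrl.get_obs();print(o['t'],o['tool_pos'],o['tool_rot'])
E
```

```text
[0.38936024 0.38381052 0.39271822] 288.65446614952094
1.15 [0.46295326 0.36788509 0.24887115] [-3.11191423e-01 -3.12531441e+00  3.60825831e-04]
```

View pics/w1.png

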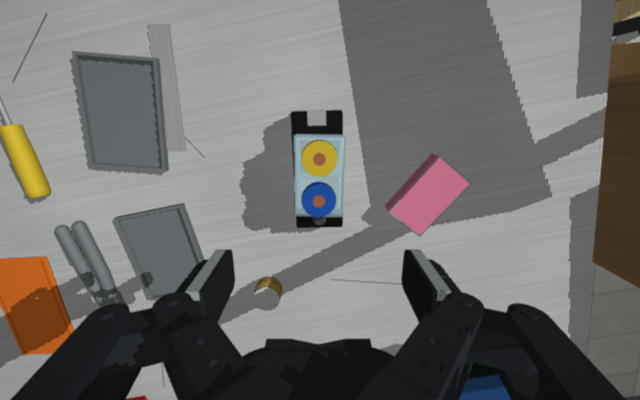

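The pile is in clear view: yellow at (319,159), blue at (319,201), and the meter spanning about x 291–343, y 110–228, nearly square with the gripper.

```bash
python3 - <<'E'
from h import *
d=load('w1')
for n,u,v in[('yel',319,159),('blue',319,201)]:print(n,ray(d,u,v,.078).round(4))
for n,pts,z in[('fuse',[(295,135),(344,135),(344,214),(296,215)],.064),('meter',[(292,111),(343,111),(343,227),(296,227)],.036)]:
    P=np.array([ray(d,*p,z)[:2] for p in pts]);print(n,P.round(4).tolist(),P.mean(0).round(4)) 
    v=P[3]-P[0]+P[2]-P[1];print(np.arctan2(v[1],v[0]))
E
```

```text
yel [0.441  0.3746 0.078 ]
blue [0.4883 0.3651 0.078 ]
fuse [[0.4116, 0.3533], [0.4224, 0.4069], [0.515, 0.3907], [0.5047, 0.3334]] [0.4634 0.3711]
-0.1917051289758065
meter [[0.3856, 0.3533], [0.3975, 0.4125], [0.5436, 0.3868], [0.5312, 0.3253]] [0.4645 0.3695]
-0.1819884779718298
```

Call:
step_arm(
  targets=[
    {"travel":[-0.037,0.009,0],"angular":[0,0,0],"gripper":0.7},
    {"travel":[-0.037,0.009,-0.08],"angular":[0,0,0],"gripper":0.7},
    {"travel":[-0.037,0.009,-0.16],"angular":[0,0,0],"gripper":0.7},
    {"travel":[-0.037,0.009,-0.23],"angular":[0,0,0],"gripper":0.7},
    {"travel":[-0.037,0.009,-0.28],"angular":[0,0,0],"gripper":0.7},
    {"travel":[-0.037,0.009,-0.31],"angular":[0,0,0],"gripper":0.7},
    {"travel":[-0.037,0.009,-0.31],"angular":[0,0,0],"gripper":0.7},
    {"travel":[-0.037,0.009,-0.31],"angular":[0,0,0],"gripper":0.7},
  ],
  squeeze=40,
)

```text
t: 1.95
tool_pos: [0.4412, 0.3734, 0.0637]
tool_rot: [-0.311, -3.126, 0.0]
contact_force: [0.9, 0.0, 1.2]
opening: 0.0599
grip_force: 0.0
```

```bash
python3 - <<'E'
from h import *
d=grab('wrist','w2'); grab('side','s2')
w=d['img'][60:400,120:520]; s=load('s2')['img'][100:220,180:340]
w=cv2.resize(w,(470,400)); s=cv2.resize(s,(330,248),interpolation=cv2.INTER_CUBIC)
o=np.zeros((400,800,3),np.uint8); o[:,:470]=w; o[:248,470:]=s
cv2.imwrite('pics/m2.png',o[:,:,::-1])
E
```

```text
(no output)
```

View pics/m2.png

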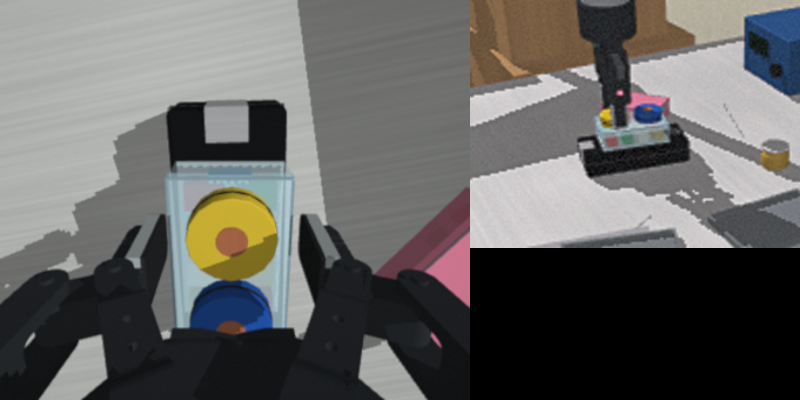

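The fingers straddle the yellow disc (centre about (232,235) in the composite), level with it. Closing.

Call:
step_arm(
  targets=[
    {"travel":[0,0,0],"angular":[0,0,0],"gripper":0.3},
    {"travel":[0,0,0],"angular":[0,0,0],"gripper":0.3},
    {"travel":[0,0,0],"angular":[0,0,0],"gripper":0.3},
    {"travel":[0,0,0],"angular":[0,0,0],"gripper":0.3},
    {"travel":[0,0,0],"angular":[0,0,0],"gripper":0.3},
  ],
  squeeze=40,
)

```text
t: 2.55
tool_pos: [0.4429, 0.3734, 0.0653]
tool_rot: [0.314, 3.124, 0.004]
contact_force: [-1.9, 0.2, 6.3]
opening: 0.0381
grip_force: 40.7
```

Call:
step_arm(
  targets=[
    {"travel":[0,0,0.05],"angular":[0,0,0],"gripper":0.3},
    {"travel":[0,0,0.13],"angular":[0,0,0],"gripper":0.3},
    {"travel":[0,0,0.21],"angular":[0,0,0.1],"gripper":0.3},
    {"travel":[0,-0.05,0.28],"angular":[0,0,0.2],"gripper":0.3},
    {"travel":[0,-0.13,0.31],"angular":[0,0,0.3],"gripper":0.3},
    {"travel":[0,-0.21,0.31],"angular":[0,0,0.41],"gripper":0.3},
    {"travel":[0,-0.29,0.31],"angular":[0,0,0.41],"gripper":0.3},
    {"travel":[0,-0.37,0.31],"angular":[0,0,0.41],"gripper":0.3},
    {"travel":[0,-0.45,0.31],"angular":[0,0,0.41],"gripper":0.3},
    {"travel":[0,-0.53,0.31],"angular":[0,0,0.41],"gripper":0.3},
  ],
)

```text
t: 3.55
tool_pos: [0.4412, 0.0527, 0.2493]
tool_rot: [-0.192, 3.135, -0.0]
contact_force: [0.7, 0.1, 0.2]
opening: 0.038
grip_force: 40.4
```

Call:
step_arm(
  targets=[
    {"travel":[0.007,-0.08,0],"angular":[0,0,0],"gripper":0.3},
    {"travel":[0.007,-0.16,0],"angular":[0,0,0],"gripper":0.3},
    {"travel":[0.007,-0.24,0],"angular":[0,0,0],"gripper":0.3},
    {"travel":[0.007,-0.32,0],"angular":[0,0,0],"gripper":0.3},
    {"travel":[0.007,-0.4,0],"angular":[0,0,0],"gripper":0.3},
    {"travel":[0.007,-0.48,0],"angular":[0,0,0],"gripper":0.3},
    {"travel":[0.007,-0.56,0],"angular":[0,0,0],"gripper":0.3},
    {"travel":[0.007,-0.64,0],"angular":[0,0,0],"gripper":0.3},
    {"travel":[0.007,-0.7,0],"angular":[0,0,0],"gripper":0.3},
    {"travel":[0.007,-0.7,0],"angular":[0,0,0],"gripper":0.3},
  ],
)

```text
t: 4.55
tool_pos: [0.4449, -0.3692, 0.2486]
tool_rot: [0.184, -3.135, 0.0]
contact_force: [0.2, 0.1, -0.1]
opening: 0.0384
grip_force: 40.4
```

```bash
python3 - <<'E'
from h import *
d=grab('wrist','w3'); grab('side','s3'); grab('top','t3')
from station import ctrl
o=ctrl.get_obs();print(o['t'],o['tool_pos'],o['tool_rot'],o['opening'])
cv2.imwrite('pics/m3.png',cv2.resize(d['img'][80:380,120:520,::-1],None,fx=2,fy=2,interpolation=cv2.INTER_CUBIC))
E
```

```text
4.7 [ 0.44579016 -0.36498366  0.24888088] [ 1.90965057e-01 -3.13532659e+00 -1.69606687e-03] 0.03843384114666116
```

View pics/m3.png

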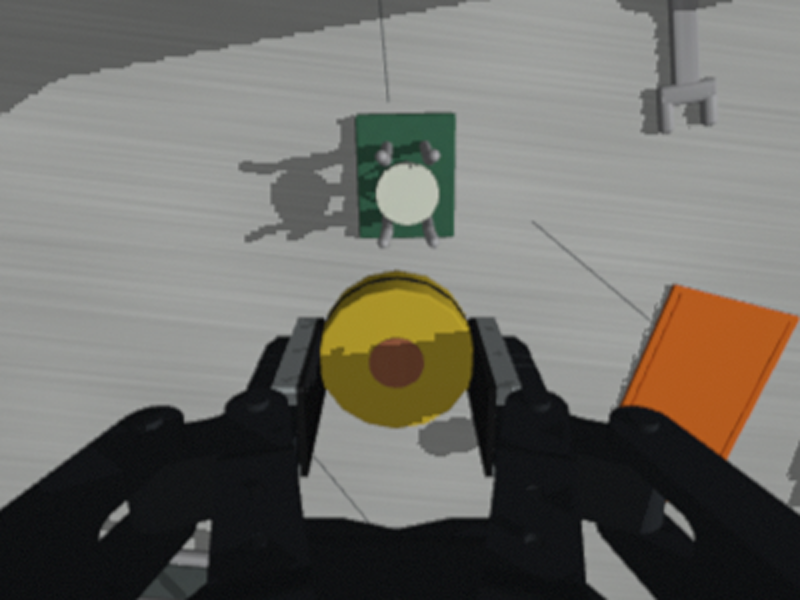

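The yellow disc is held at (397,355) in the crop. The magazine is below and nearly square: base corners about (357,114), (455,112), (454,237), (360,238), and follower centre (407,194). Measuring both.

```bash
python3 - <<'E'
from h import *
d=load('w3'); c=lambda u,v:((u+.5)/2-.5+120,(v+.5)/2-.5+80)
P=lambda u,v,z:ray(d,*c(u,v),z)[:2]
f=P(407,194,.058);print('foll',f.round(4))
B=np.array([P(u,v,.01) for u,v in[(357,114),(455,112),(454,237),(360,238)]]);print('base',B.round(4).tolist(),B.mean(0).round(4))
v=B[3]-B[0]+B[2]-B[1];print('yaw',np.arctan2(v[1],v[0]),np.linalg.norm(v)/2)
T=np.array([P(u,v,.072) for u,v in[(383,152),(430,152),(386,240),(434,242)]]);print('rods',T.round(4).tolist(),T.mean(0).round(4))
K,R,t=KRt(d);print('cam',(-R.T@t).round(4))
for z in(.255,.26,.265,.27):
    e=[P(320,350,z),P(473,350,z),P(397,428,z),P(397,362,z)]
    print(z,np.linalg.norm(e[1]-e[0]).round(4),((e[0]+e[1])/2).round(4),e[2].round(4),'copper',e[3].round(4))
from station import ctrl
o=ctrl.get_obs();Rm=cv2.Rodrigues(o['tool_rot'])[0];print(o['t'],o['tool_pos'],Rm.round(3).tolist())
E
```

```text
foll [ 0.4457 -0.3614]
base [[0.4074, -0.398], [0.3987, -0.3348], [0.483, -0.3231], [0.4913, -0.3878]] [ 0.4451 -0.3609]
yaw 0.13000885214347424 0.0848075620372977
rods [[0.4203, -0.3782], [0.4173, -0.3522], [0.4711, -0.3708], [0.4691, -0.3429]] [ 0.4445 -0.361 ]
cam [ 0.3701 -0.3768  0.3925]
0.255 0.0406 [ 0.4436 -0.3681] [ 0.4675 -0.3651] copper [ 0.4471 -0.3675]
0.26 0.0391 [ 0.4409 -0.3684] [ 0.464  -0.3655] copper [ 0.4443 -0.3678]
0.265 0.0377 [ 0.4382 -0.3687] [ 0.4604 -0.366 ] copper [ 0.4415 -0.3682]
0.27 0.0362 [ 0.4355 -0.369 ] [ 0.4569 -0.3664] copper [ 0.4387 -0.3685]
4.7 [ 0.44579016 -0.36498366  0.24888088] [[-0.993, -0.121, -0.001], [-0.121, 0.993, 0.001], [0.0, 0.001, -1.0]]
```

Call:
step_arm(
  targets=[
    {"travel":[0,0.007,-0.06],"angular":[0,0,0.01],"gripper":0.3},
    {"travel":[0,0.007,-0.14],"angular":[0,0,0.01],"gripper":0.3},
    {"travel":[0,0.007,-0.2],"angular":[0,0,0.01],"gripper":0.3},
    {"travel":[0,0.007,-0.25],"angular":[0,0,0.01],"gripper":0.3},
    {"travel":[0,0.007,-0.25],"angular":[0,0,0.01],"gripper":0.3},
    {"travel":[0,0.007,-0.25],"angular":[0,0,0.01],"gripper":0.3},
    {"travel":[0,0.007,-0.25],"angular":[0,0,0.01],"gripper":0.3},
  ],
)

```text
t: 5.4
tool_pos: [0.4475, -0.362, 0.1022]
tool_rot: [-0.205, 3.132, -0.005]
contact_force: [-0.1, -0.2, -0.5]
opening: 0.0382
grip_force: 40.4
```

```bash
python3 - <<'E'
from h import *
d=grab('wrist','w4'); s=grab('side','s4')
from station import ctrl
o=ctrl.get_obs();print(o['t'],o['tool_pos'],o['tool_rot'],o['opening'])
a=cv2.resize(d['img'][100:380,200:440],(500,583),interpolation=cv2.INTER_CUBIC)
b=cv2.resize(s['img'][250:400,390:490],(300,450),interpolation=cv2.INTER_CUBIC)
m=np.zeros((583,800,3),np.uint8);m[:,:500]=a;m[:450,500:]=b;cv2.imwrite('pics/m4.png',m[:,:,::-1])
E
```

```text
5.5 [ 0.44737087 -0.36232187  0.10221502] [-0.20409983  3.13190102 -0.0056584 ] 0.03807003781748681
```

View pics/m4.png

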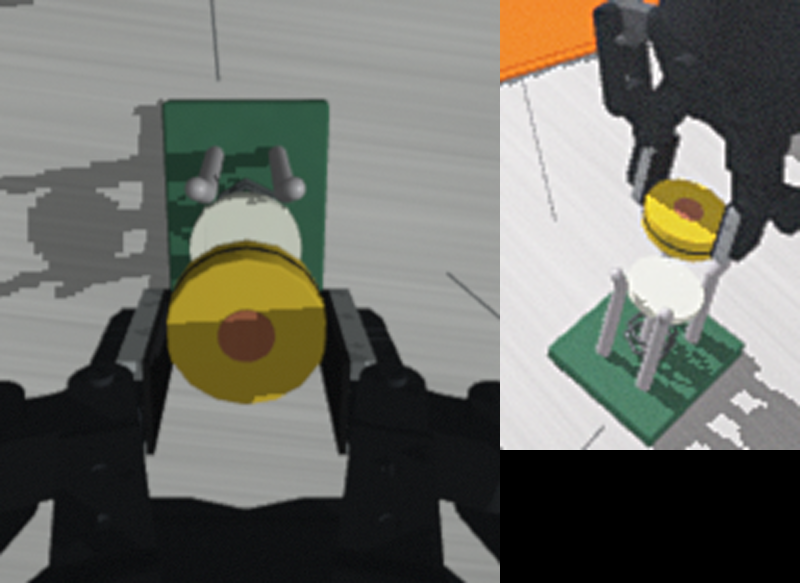

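```bash
python3 - <<'E'
from h import *
s=load('s4');w=load('w4')
S=lambda u,v,z:ray(s,390+(u-500+.5)/3-.5,250+(v+.5)/3-.5,z)[:2].round(4)
W=lambda u,v,z:ray(w,200+(u+.5)/2.0833-.5,100+(v+.5)/2.0833-.5,z)[:2].round(4)
print('foll side',S(665,288,.058),'wrist',W(246,241,.058))
print('copper side',S(688,208,.115),'wrist',W(246,335,.115), 'bottom edge wrist',W(246,403,.115))
print('base far edge centre wrist',W(246,101,.01))
E
```

```text
foll side [ 0.4438 -0.3625] wrist [ 0.4431 -0.3615]
copper side [ 0.4454 -0.3608] wrist [ 0.4459 -0.3609] bottom edge wrist [ 0.4652 -0.3584]
base far edge centre wrist [ 0.4034 -0.3668]
```

Call:
step_arm(
  targets=[
    {"travel":[-0.001,-0.001,-0.02],"angular":[0,0,0],"gripper":0.3},
    {"travel":[-0.001,-0.001,-0.035],"angular":[0,0,0],"gripper":0.3},
    {"travel":[-0.001,-0.001,-0.05],"angular":[0,0,0],"gripper":0.3},
    {"travel":[-0.001,-0.001,-0.062],"angular":[0,0,0],"gripper":0.3},
    {"travel":[-0.001,-0.001,-0.062],"angular":[0,0,0],"gripper":0.3},
    {"travel":[-0.001,-0.001,-0.062],"angular":[0,0,0],"gripper":0.3},
  ],
)

```text
t: 6.1
tool_pos: [0.4458, -0.3619, 0.0616]
tool_rot: [-0.203, 3.134, 0.0]
contact_force: [3.9, -1.3, -1.7]
opening: 0.0379
grip_force: 40.6
```

Call:
step_arm(
  targets=[
    {"travel":[0,0,-0.008],"angular":[0,0,0],"gripper":0.3},
    {"travel":[0,0,-0.016],"angular":[0,0,0],"gripper":0.3},
    {"travel":[0,0,-0.024],"angular":[0,0,0],"gripper":0.3},
    {"travel":[0,0,-0.03],"angular":[0,0,0],"gripper":0.3},
    {"travel":[0,0,-0.03],"angular":[0,0,0],"gripper":0.3},
  ],
)

```text
t: 6.6
tool_pos: [0.4458, -0.3624, 0.0448]
tool_rot: [-0.203, 3.134, -0.001]
contact_force: [0.6, -0.3, 3.5]
opening: 0.0383
grip_force: 41.2
```

```bash
python3 - <<'E'
from h import *
d=grab('wrist','w5'); s=grab('side','s5')
from station import ctrl
o=ctrl.get_obs();print(o['t'],o['tool_pos'],o['contact_force'],o['opening'])
a=cv2.resize(d['img'][100:380,200:440],(500,583),interpolation=cv2.INTER_CUBIC)
b=cv2.resize(s['img'][250:400,390:490],(300,450),interpolation=cv2.INTER_CUBIC)
m=np.zeros((583,800,3),np.uint8);m[:,:500]=a;m[:450,500:]=b;cv2.imwrite('pics/m5.png',m[:,:,::-1])
E
```

```text
6.7 [ 0.44586637 -0.36234443  0.04481928] [ 2.33449175 -0.8963798   2.44758867] 0.03796992032718004
```

View pics/m5.png

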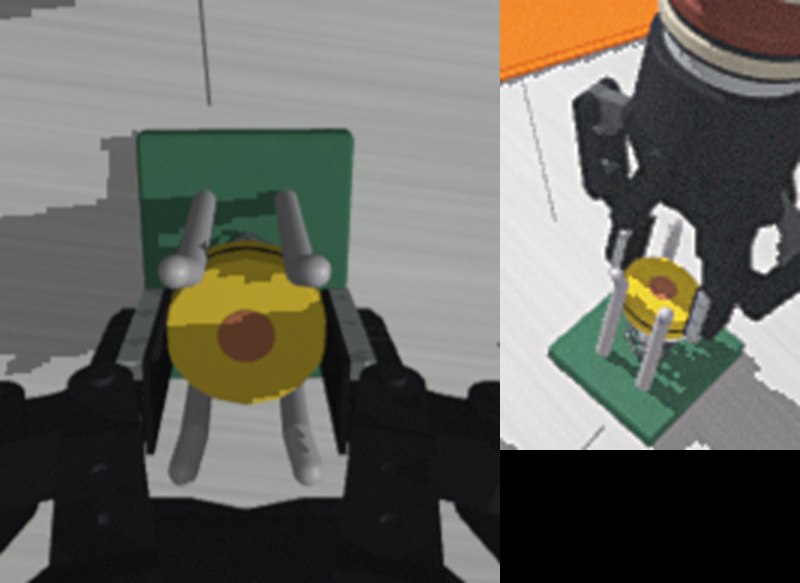

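Call:
step_arm(
  targets=[
    {"travel":[0,0,-0.006],"angular":[0,0,0],"gripper":0.3},
    {"travel":[0,0,-0.012],"angular":[0,0,0],"gripper":0.3},
    {"travel":[0,0,-0.012],"angular":[0,0,0],"gripper":0.3},
    {"travel":[0,0,-0.012],"angular":[0,0,0],"gripper":0.7},
    {"travel":[0,0,-0.012],"angular":[0,0,0],"gripper":0.7},
    {"travel":[0,0,-0.012],"angular":[0,0,0],"gripper":0.7},
    {"travel":[0,0,0.02],"angular":[0,0,0],"gripper":0.7},
    {"travel":[0,0,0.06],"angular":[0,0,0],"gripper":0.7},
    {"travel":[0,0,0.14],"angular":[0,0,0],"gripper":0.7},
    {"travel":[0,0,0.14],"angular":[0,0,0],"gripper":0.7},
  ],
)

```text
t: 7.7
tool_pos: [0.4483, -0.365, 0.1354]
tool_rot: [-0.203, 3.127, -0.015]
contact_force: [0.7, -0.2, 1.1]
opening: 0.0596
grip_force: 0.0
```

```bash
python3 - <<'E'
from h import *
d=grab('wrist','w6'); s=grab('side','s6')
from station import ctrl
o=ctrl.get_obs();print(o['t'],o['tool_pos'],o['tool_rot'],o['contact_force'],o['opening'])
a=cv2.resize(d['img'][100:380,200:440],(500,583),interpolation=cv2.INTER_CUBIC)
b=cv2.resize(s['img'][250:400,390:490],(300,450),interpolation=cv2.INTER_CUBIC)
m=np.zeros((583,800,3),np.uint8);m[:,:500]=a;m[:450,500:]=b;cv2.imwrite('pics/m6.png',m[:,:,::-1])
E
```

```text
7.8 [ 0.44597801 -0.36254266  0.12968103] [-0.20362046  3.13328806 -0.00358393] [-0.82911104 -0.00877394 -0.11443586] 0.05955781982341124
```

View pics/m6.png

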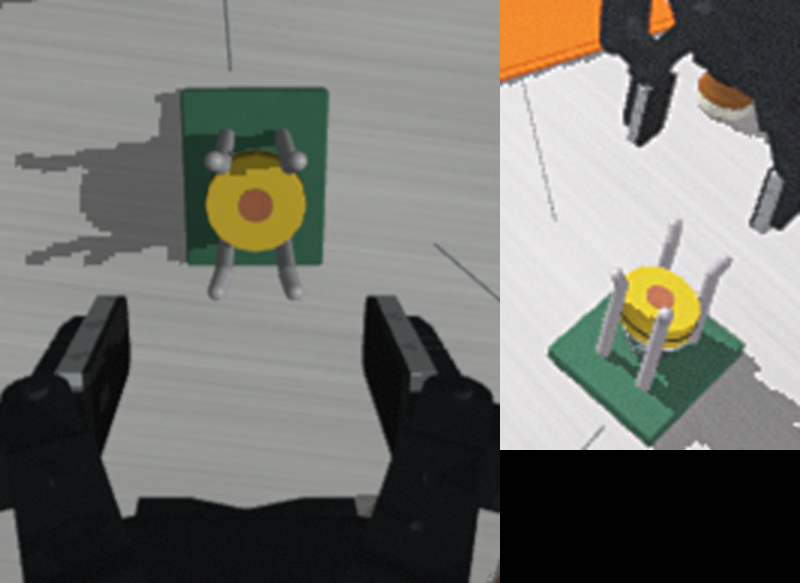

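Yellow sits flat between the rods, with its centre at (255,205) in the wrist part. Going back for blue.

Call:
step_arm(
  targets=[
    {"travel":[0,0,0.08],"angular":[0,0,0],"gripper":0.7},
    {"travel":[0,0.03,0.15],"angular":[0,0,-0.1],"gripper":0.7},
    {"travel":[0,0.1,0.2],"angular":[0,0,-0.2],"gripper":0.7},
    {"travel":[0,0.18,0.2],"angular":[0,0,-0.3],"gripper":0.7},
    {"travel":[0,0.26,0.2],"angular":[0,0,-0.42],"gripper":0.7},
    {"travel":[0,0.34,0.2],"angular":[0,0,-0.42],"gripper":0.7},
    {"travel":[0,0.42,0.2],"angular":[0,0,-0.42],"gripper":0.7},
    {"travel":[0,0.5,0.2],"angular":[0,0,-0.42],"gripper":0.7},
    {"travel":[0,0.58,0.2],"angular":[0,0,-0.42],"gripper":0.7},
    {"travel":[0,0.66,0.2],"angular":[0,0,-0.42],"gripper":0.7},
  ],
)

```text
t: 8.8
tool_pos: [0.4441, 0.036, 0.2459]
tool_rot: [-0.314, -3.123, 0.0]
contact_force: [0.6, 0.1, -0.1]
opening: 0.0598
grip_force: 0.0
```

Call:
step_arm(
  targets=[
    {"travel":[0.02,0.08,0],"angular":[0,0,0],"gripper":0.7},
    {"travel":[0.04,0.16,0],"angular":[0,0,0],"gripper":0.7},
    {"travel":[0.06,0.24,0],"angular":[0,0,0],"gripper":0.7},
    {"travel":[0.07,0.32,0],"angular":[0,0,0],"gripper":0.7},
    {"travel":[0.07,0.4,0],"angular":[0,0,0],"gripper":0.7},
    {"travel":[0.07,0.48,0],"angular":[0,0,0],"gripper":0.7},
    {"travel":[0.07,0.55,0],"angular":[0,0,0],"gripper":0.7},
    {"travel":[0.07,0.55,0],"angular":[0,0,0],"gripper":0.7},
    {"travel":[0.07,0.55,0],"angular":[0,0,0],"gripper":0.7},
  ],
)

```text
t: 9.7
tool_pos: [0.4864, 0.3642, 0.2455]
tool_rot: [-0.311, -3.123, 0.005]
contact_force: [0.3, -0.0, -0.0]
opening: 0.0596
grip_force: 0.0
```

```bash
cat >> h.py <<'E'
def seg(d,lo,hi,roi=None):
    h=cv2.cvtColor(d['img'],cv2.COLOR_RGB2HSV); m=cv2.inRange(h,np.array(lo),np.array(hi))
    if roi: k=np.zeros_like(m); x0,y0,x1,y1=roi; k[y0:y1,x0:x1]=m[y0:y1,x0:x1]; m=k
    n,l,st,c=cv2.connectedComponentsWithStats(m); i=1+st[1:,4].argmax(); return (l==i).astype(np.uint8),c[i],st[i]
E
python3 - <<'E'
from h import *
w=load('w6');s=load('s6')
pw=(200+255.5/2.0833-.5,100+205.5/2.0833-.5);ps=(390+161.5/3-.5,250+296.5/3-.5)
for z in(.045,.05,.055,.06):print(z,ray(w,*pw,z)[:2].round(4),ray(s,*ps,z)[:2].round(4))
d=grab('wrist','w7')
from station import ctrl
o=ctrl.get_obs();print(o['t'],o['tool_pos'],o['tool_rot'])
m,c,st=seg(d,(105,120,60),(130,255,255),(220,80,420,320))
cn=max(cv2.findContours(m,0,2)[0],key=len);e=cv2.minEnclosingCircle(cn);print(c,st,e,ray(d,*e[0],.075).round(4))
m,c,st=seg(d,(5,80,60),(14,220,255),(270,120,370,300));print('copper',c,st,ray(d,*c,.078).round(4))
E
```

```text
0.045 [ 0.4458 -0.3612] [ 0.4481 -0.3593]
0.05 [ 0.4442 -0.3615] [ 0.4444 -0.3614]
0.055 [ 0.4427 -0.3617] [ 0.4407 -0.3635]
0.06 [ 0.4411 -0.3619] [ 0.4369 -0.3656]
9.75 [0.48673866 0.36345476 0.24599766] [-0.31307269 -3.12328888  0.00407237]
[317.6152019  180.66983373] [300 163  36  37 842] ((318.0, 181.0), 18.110870361328125) [0.4877 0.3649 0.075 ]
copper [317.62244898 181.86734694] [313 177  11  11  98] [0.4879 0.3644 0.078 ]
```

Call:
step_arm(
  targets=[
    {"travel":[0.002,0.002,-0.08],"angular":[0,0,0],"gripper":0.7},
    {"travel":[0.002,0.002,-0.16],"angular":[0,0,0],"gripper":0.7},
    {"travel":[0.002,0.002,-0.23],"angular":[0,0,0],"gripper":0.7},
    {"travel":[0.002,0.002,-0.28],"angular":[0,0,0],"gripper":0.7},
    {"travel":[0.002,0.002,-0.298],"angular":[0,0,0],"gripper":0.7},
    {"travel":[0.002,0.002,-0.298],"angular":[0,0,0],"gripper":0.5},
    {"travel":[0.002,0.002,-0.298],"angular":[0,0,0],"gripper":0.3},
    {"travel":[0.002,0.002,-0.298],"angular":[0,0,0],"gripper":0.3},
    {"travel":[0.002,0.002,-0.298],"angular":[0,0,0],"gripper":0.3},
    {"travel":[0.002,0.002,-0.298],"angular":[0,0,0],"gripper":0.3},
  ],
  squeeze=40,
)

```text
t: 10.75
tool_pos: [0.4893, 0.3658, 0.0707]
tool_rot: [0.314, 3.124, 0.002]
contact_force: [-0.3, 0.3, -0.4]
opening: 0.0377
grip_force: 40.1
```

Call:
step_arm(
  targets=[
    {"travel":[0,0,0],"angular":[0,0,0],"gripper":0.55},
    {"travel":[-0.002,-0.001,-0.007],"angular":[0,0,0],"gripper":0.55},
    {"travel":[-0.002,-0.001,-0.007],"angular":[0,0,0],"gripper":0.55},
    {"travel":[-0.002,-0.001,-0.007],"angular":[0,0,0],"gripper":0.3},
    {"travel":[-0.002,-0.001,-0.007],"angular":[0,0,0],"gripper":0.3},
    {"travel":[-0.002,-0.001,-0.007],"angular":[0,0,0],"gripper":0.3},
    {"travel":[-0.002,-0.001,-0.007],"angular":[0,0,0],"gripper":0.3},
  ],
)

```text
t: 11.45
tool_pos: [0.4873, 0.3647, 0.0649]
tool_rot: [-0.314, -3.126, 0.0]
contact_force: [-0.4, 0.2, -0.7]
opening: 0.0381
grip_force: 40.1
```

Call:
step_arm(
  targets=[
    {"travel":[0,0,0.05],"angular":[0,0,0],"gripper":0.3},
    {"travel":[0,0,0.13],"angular":[0,0,0],"gripper":0.3},
    {"travel":[0,0,0.21],"angular":[0,0,0.1],"gripper":0.3},
    {"travel":[-0.02,-0.05,0.27],"angular":[0,0,0.2],"gripper":0.3},
    {"travel":[-0.04,-0.13,0.27],"angular":[0,0,0.3],"gripper":0.3},
    {"travel":[-0.07,-0.2,0.27],"angular":[0,0,0.42],"gripper":0.3},
    {"travel":[-0.07,-0.28,0.27],"angular":[0,0,0.42],"gripper":0.3},
    {"travel":[-0.07,-0.36,0.27],"angular":[0,0,0.42],"gripper":0.3},
    {"travel":[-0.07,-0.44,0.27],"angular":[0,0,0.42],"gripper":0.3},
    {"travel":[-0.07,-0.52,0.27],"angular":[0,0,0.42],"gripper":0.3},
  ],
)

```text
t: 12.45
tool_pos: [0.445, 0.051, 0.2272]
tool_rot: [-0.204, 3.134, -0.0]
contact_force: [1.0, -0.4, -0.8]
opening: 0.0382
grip_force: 40.4
```

Call:
step_arm(
  targets=[
    {"travel":[0,-0.08,0],"angular":[0,0,0],"gripper":0.3},
    {"travel":[0,-0.16,0],"angular":[0,0,0],"gripper":0.3},
    {"travel":[0,-0.24,0],"angular":[0,0,0],"gripper":0.3},
    {"travel":[0,-0.32,0],"angular":[0,0,0],"gripper":0.3},
    {"travel":[0,-0.4,0],"angular":[0,0,0],"gripper":0.3},
    {"travel":[0,-0.48,0],"angular":[0,0,0],"gripper":0.3},
    {"travel":[0,-0.56,0],"angular":[0,0,0],"gripper":0.3},
    {"travel":[0,-0.64,0],"angular":[0,0,0],"gripper":0.3},
    {"travel":[0,-0.685,0],"angular":[0,0,0],"gripper":0.3},
    {"travel":[0,-0.685,0],"angular":[0,0,0],"gripper":0.3},
  ],
)

```text
t: 13.45
tool_pos: [0.4447, -0.3614, 0.2267]
tool_rot: [0.197, -3.135, 0.0]
contact_force: [0.3, 0.2, -0.7]
opening: 0.0384
grip_force: 40.4
```

Call:
step_arm(
  targets=[
    {"travel":[0,0,-0.06],"angular":[0,0,0],"gripper":0.3},
    {"travel":[0,0,-0.12],"angular":[0,0,0],"gripper":0.3},
    {"travel":[0,0,-0.17],"angular":[0,0,0],"gripper":0.3},
    {"travel":[0,0,-0.19],"angular":[0,0,0],"gripper":0.3},
    {"travel":[0,0,-0.19],"angular":[0,0,0],"gripper":0.3},
    {"travel":[0,0,-0.19],"angular":[0,0,0],"gripper":0.3},
  ],
)

```text
t: 14.05
tool_pos: [0.4462, -0.3585, 0.1146]
tool_rot: [-0.204, 3.134, -0.002]
contact_force: [0.4, 0.0, 0.6]
opening: 0.0381
grip_force: 40.4
```

```bash
python3 - <<'E'
from h import *
d=grab('wrist','w8');s=grab('side','s8')
from station import ctrl
o=ctrl.get_obs();print(o['t'],o['tool_pos'],o['tool_rot'],o['opening'])
z=o['tool_pos'][2]+.013
m,c,st=seg(d,(105,100,40),(130,255,255),(220,80,420,330));cn=max(cv2.findContours(m,0,2)[0],key=len)
print(st,cv2.minEnclosingCircle(cn))
m,c,st=seg(d,(3,60,40),(16,220,255),(270,180,370,330));print('copper w',c,st,ray(d,*c,z).round(4))
m,c,st=seg(s,(3,60,40),(16,220,255),(400,250,490,400));print('copper s',c,st,ray(s,*c,z).round(4))
E
```

```text
14.15 [ 0.44663424 -0.359233    0.11566664] [-0.20389328  3.13228159 -0.00489464] 0.03815549013058828
[ 280  222   77   77 4109] ((318.0, 260.9166564941406), 39.847801208496094)
copper w [317.78225806 266.73790323] [305 255  27  24 496] [ 0.4475 -0.3571  0.1287]
copper s [410.13675214 260.15384615] [400 250  23  24 468] [ 0.4702 -0.2444  0.1287]
```

Call:
step_arm(
  targets=[
    {"travel":[-0.005,-0.006,-0.02],"angular":[0,0,0],"gripper":0.3},
    {"travel":[-0.005,-0.006,-0.04],"angular":[0,0,0],"gripper":0.3},
    {"travel":[-0.005,-0.006,-0.055],"angular":[0,0,0],"gripper":0.3},
    {"travel":[-0.005,-0.006,-0.065],"angular":[0,0,0],"gripper":0.3},
    {"travel":[-0.005,-0.006,-0.075],"angular":[0,0,0],"gripper":0.3},
    {"travel":[-0.005,-0.006,-0.085],"angular":[0,0,0],"gripper":0.3},
    {"travel":[-0.005,-0.006,-0.085],"angular":[0,0,0],"gripper":0.3},
  ],
)

```text
t: 14.85
tool_pos: [0.4429, -0.3621, 0.0615]
tool_rot: [-0.204, 3.134, -0.001]
contact_force: [3.9, -1.7, -2.4]
opening: 0.0381
grip_force: 40.4
```

Call:
step_arm(
  targets=[
    {"travel":[0,0,-0.008],"angular":[0,0,0],"gripper":0.3},
    {"travel":[0,0,-0.016],"angular":[0,0,0],"gripper":0.3},
    {"travel":[0,0,-0.024],"angular":[0,0,0],"gripper":0.3},
    {"travel":[0,0,-0.029],"angular":[0,0,0],"gripper":0.3},
    {"travel":[0,0,-0.032],"angular":[0,0,0],"gripper":0.3},
    {"travel":[0,0,-0.032],"angular":[0,0,0],"gripper":0.3},
  ],
)

```text
t: 15.45
tool_pos: [0.443, -0.3624, 0.0448]
tool_rot: [-0.204, 3.134, -0.001]
contact_force: [-0.9, 2.0, 10.1]
opening: 0.0386
grip_force: 41.5
```

Call:
step_arm(
  targets=[
    {"travel":[0,0,-0.003],"angular":[0,0,0],"gripper":0.3},
    {"travel":[0,0,-0.006],"angular":[0,0,0],"gripper":0.3},
    {"travel":[0,0,-0.006],"angular":[0,0,0],"gripper":0.3},
  ],
  squeeze=60,
)

```text
t: 15.75
tool_pos: [0.4432, -0.3625, 0.0446]
tool_rot: [0.204, -3.134, -0.001]
contact_force: [-8.8, 10.1, 29.0]
opening: 0.0374
grip_force: 59.6
```

Call:
step_arm(
  targets=[
    {"travel":[0,0,0.005],"angular":[0,0,0],"gripper":0.3},
    {"travel":[0,0,0.005],"angular":[0,0,0],"gripper":0.7},
    {"travel":[0,0,0.005],"angular":[0,0,0],"gripper":0.7},
    {"travel":[0,0,0.005],"angular":[0,0,0],"gripper":0.7},
    {"travel":[0,0,0.04],"angular":[0,0,0],"gripper":0.7},
    {"travel":[0,0,0.1],"angular":[0,0,0],"gripper":0.7},
    {"travel":[0,0,0.15],"angular":[0,0,0],"gripper":0.7},
    {"travel":[0,0,0.15],"angular":[0,0,0],"gripper":0.7},
  ],
)

```text
t: 16.55
tool_pos: [0.4445, -0.3641, 0.1342]
tool_rot: [-0.203, 3.13, -0.01]
contact_force: [0.7, -0.1, -0.2]
opening: 0.0596
grip_force: 0.0
```

```bash
python3 - <<'E'
from h import *
d=grab('wrist','w9'); s=grab('side','s9')
from station import ctrl
o=ctrl.get_obs();print(o['t'],o['tool_pos'],o['tool_rot'],o['contact_force'],o['opening'])
a=cv2.resize(d['img'][100:380,200:440],(500,583),interpolation=cv2.INTER_CUBIC)
b=cv2.resize(s['img'][250:400,390:490],(300,450),interpolation=cv2.INTER_CUBIC)
m=np.zeros((583,800,3),np.uint8);m[:,:500]=a;m[:450,500:]=b;cv2.imwrite('pics/m9.png',m[:,:,::-1])
m,cw,st=seg(d,(3,60,40),(16,220,255),(270,120,370,300));print(cw,st)
m,cs,st=seg(s,(3,60,40),(16,220,255),(425,320,465,372));print(cs,st)
for z in(.05,.055,.06,.065,.07,.075):print(z,ray(d,*cw,z)[:2].round(4),ray(s,*cs,z)[:2].round(4))
E
```

```text
16.65 [ 0.44246033 -0.36199284  0.12938109] [-2.03632133e-01  3.13476858e+00 -5.97795785e-04] [ 0.23334891  1.33624549 -0.71060323] 0.059349567031325844
[320.53807107 206.63959391] [313 199  16  16 197]
[443.91666667 345.        ] [440 342   9   7  48]
0.05 [ 0.4474 -0.3608] [ 0.4498 -0.3576]
0.055 [ 0.4457 -0.361 ] [ 0.446  -0.3598]
0.06 [ 0.4439 -0.3613] [ 0.4422 -0.3619]
0.065 [ 0.4422 -0.3615] [ 0.4385 -0.3641]
0.07 [ 0.4405 -0.3618] [ 0.4347 -0.3663]
0.075 [ 0.4388 -0.362 ] [ 0.4309 -0.3684]
```

View pics/m9.png

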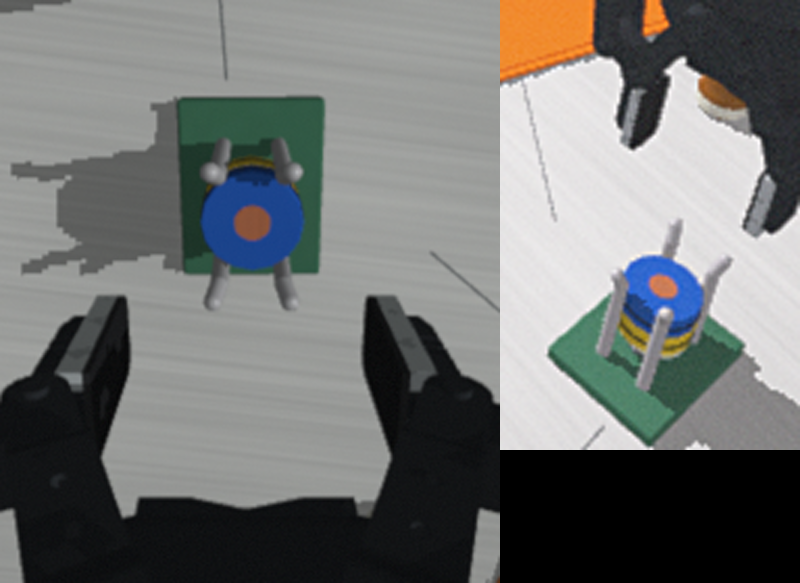

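Blue sits on yellow, flat between the rods (wrist part (253,222)), with its top at about 58 mm. I'll press once from above with shut fingers to be sure.

Call:
step_arm(
  targets=[
    {"travel":[0.003,0.001,0],"angular":[0,0,0],"gripper":0},
    {"travel":[0.003,0.001,-0.03],"angular":[0,0,0],"gripper":0},
    {"travel":[0.003,0.001,-0.06],"angular":[0,0,0],"gripper":0},
    {"travel":[0.003,0.001,-0.085],"angular":[0,0,0],"gripper":0},
    {"travel":[0.003,0.001,-0.1],"angular":[0,0,0],"gripper":0},
    {"travel":[0.003,0.001,-0.11],"angular":[0,0,0],"gripper":0},
    {"travel":[0.003,0.001,-0.118],"angular":[0,0,0],"gripper":0},
    {"travel":[0.003,0.001,-0.122],"angular":[0,0,0],"gripper":0},
    {"travel":[0.003,0.001,-0.122],"angular":[0,0,0],"gripper":0},
  ],
  squeeze=20,
)

```text
t: 17.55
tool_pos: [0.4447, -0.3618, 0.058]
tool_rot: [-0.204, 3.135, -0.001]
contact_force: [-2.1, 2.3, 7.4]
opening: -0.0001
grip_force: 3.3
```

Call:
step_arm(
  targets=[
    {"travel":[0,0,-0.004],"angular":[0,0,0],"gripper":0},
    {"travel":[0,0,-0.006],"angular":[0,0,0],"gripper":0},
    {"travel":[0,0,-0.006],"angular":[0,0,0],"gripper":0},
  ],
)

```text
t: 17.85
tool_pos: [0.4451, -0.3622, 0.0578]
tool_rot: [0.204, -3.135, 0.001]
contact_force: [-9.0, 8.6, 23.9]
opening: -0.0002
grip_force: 11.9
```

Follower is at its stop: the top holds at 57.8 mm under 24 N. Now the fuse box.

Call:
step_arm(
  targets=[
    {"travel":[0,0,0.04],"angular":[0,0,0],"gripper":0.3},
    {"travel":[0,0,0.12],"angular":[0,0,0],"gripper":1},
    {"travel":[0,0,0.2],"angular":[0,0,-0.1],"gripper":1},
    {"travel":[0,0.04,0.27],"angular":[0,0,-0.2],"gripper":1},
    {"travel":[0,0.11,0.32],"angular":[0,0,-0.3],"gripper":1},
    {"travel":[0,0.19,0.32],"angular":[0,0,-0.42],"gripper":1},
    {"travel":[0,0.27,0.32],"angular":[0,0,-0.42],"gripper":1},
    {"travel":[0,0.35,0.32],"angular":[0,0,-0.42],"gripper":1},
    {"travel":[0.01,0.43,0.32],"angular":[0,0,-0.42],"gripper":1},
    {"travel":[0.02,0.51,0.32],"angular":[0,0,-0.42],"gripper":1},
  ],
)

```text
t: 18.85
tool_pos: [0.4563, -0.0536, 0.2455]
tool_rot: [0.315, 3.123, -0.001]
contact_force: [1.0, 0.1, 0.3]
opening: 0.0854
grip_force: 0.0
```

Call:
step_arm(
  targets=[
    {"travel":[0.013,0.08,0],"angular":[0,0,0],"gripper":1},
    {"travel":[0.013,0.16,0],"angular":[0,0,0],"gripper":1},
    {"travel":[0.013,0.24,0],"angular":[0,0,0],"gripper":1},
    {"travel":[0.013,0.32,0],"angular":[0,0,0],"gripper":1},
    {"travel":[0.013,0.4,0],"angular":[0,0,0],"gripper":1},
    {"travel":[0.013,0.48,0],"angular":[0,0,0],"gripper":1},
    {"travel":[0.013,0.56,0],"angular":[0,0,0],"gripper":1},
    {"travel":[0.013,0.64,0],"angular":[0,0,0],"gripper":1},
    {"travel":[0.013,0.7,0],"angular":[0,0,0],"gripper":1},
    {"travel":[0.013,0.7,0],"angular":[0,0,0],"gripper":1},
  ],
)

```text
t: 19.85
tool_pos: [0.4635, 0.3685, 0.2449]
tool_rot: [0.306, 3.126, 0.003]
contact_force: [-0.7, -1.1, -0.1]
opening: 0.0853
grip_force: 0.0
```

```bash
python3 - <<'E'
from h import *
d=grab('wrist','w10')
from station import ctrl
o=ctrl.get_obs();print(o['t'],o['tool_pos'],o['tool_rot'],o['opening'])
crop(d,230,60,180,200,3,'pics/m10.png')
print(cv2.cvtColor(d['img'],cv2.COLOR_RGB2HSV)[60:260:12,319].tolist())
E
```

```text
19.9 [0.46376236 0.3664957  0.24480116] [3.08780326e-01 3.12588791e+00 1.77774459e-04] 0.08521162839001235
[[50, 5, 164], [60, 3, 167], [60, 3, 167], [60, 5, 165], [60, 3, 163], [110, 5, 149], [110, 35, 22], [95, 45, 175], [96, 44, 180], [95, 39, 181], [95, 35, 175], [98, 43, 180], [99, 31, 172], [99, 58, 162], [60, 4, 129], [50, 5, 169], [45, 4, 137]]
```

View pics/m10.png

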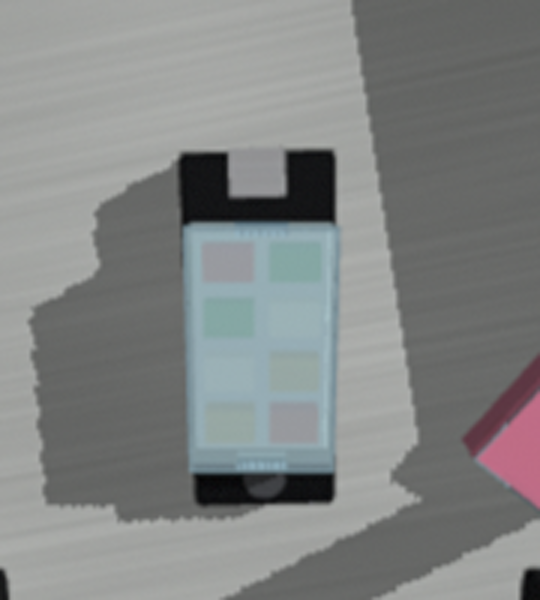

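The fuse box lies on the meter with top corners about (184,225), (338,227), (333,472), (190,470). The meter's visible corners are (180,153), (334,151), (333,503), (196,503).

```bash
python3 - <<'E'
from h import *
d=load('w10'); 
for n,pts,z in[('fuse',[(184,225),(338,227),(333,472),(190,470)],.064),('meter',[(180,153),(335,151),(333,503),(196,503)],.036)]:
    P=np.array([ray(d,230+(u+.5)/3-.5,60+(v+.5)/3-.5,z)[:2] for u,v in pts]);print(n,P.round(4).tolist(),P.mean(0).round(4))
    v=P[3]-P[0]+P[2]-P[1];w=P[1]-P[0]+P[2]-P[3];print(np.arctan2(v[1],v[0]),np.arctan2(-w[0],w[1]),np.linalg.norm(v)/2,np.linalg.norm(w)/2)
# tray from top image: dark grey segmentation (low sat, value ~100) fit rectangle
t=load('top0');h=cv2.cvtColor(t['img'],cv2.COLOR_RGB2HSV);print(h[191,280:335].tolist())
E
```

```text
fuse [[0.4108, 0.3504], [0.4225, 0.4058], [0.5171, 0.3875], [0.5051, 0.3315]] [0.4639 0.3688]
-0.1948466113877032 -0.21004707261827527 0.0962627609201866 0.056970020669184704
meter [[0.3855, 0.3521], [0.3965, 0.4115], [0.5425, 0.3853], [0.5307, 0.3261]] [0.4638 0.3687]
-0.17722963198773384 -0.1899898221366837 0.14793085199041597 0.06037572355278147
[[6, 7, 191], [4, 9, 190], [12, 7, 190], [174, 7, 189], [9, 9, 191], [0, 5, 186], [165, 6, 160], [120, 7, 113], [125, 18, 86], [150, 7, 72], [113, 13, 78], [108, 14, 93], [105, 18, 111], [107, 16, 113], [101, 18, 112], [90, 9, 110], [103, 16, 113], [110, 13, 114], [100, 14, 112], [105, 14, 110], [98, 9, 112], [111, 16, 113], [109, 18, 116], [103, 16, 112], [95, 14, 110], [110, 14, 113], [114, 11, 115], [102, 11, 112], [94, 16, 112], [107, 16, 113], [113, 18, 113], [110, 14, 112], [105, 13, 114], [120, 14, 112], [111, 16, 115], [108, 11, 111], [111, 16, 114], [105, 14, 113], [120, 11, 112], [105, 14, 112], [105, 18, 113], [108, 11, 112], [120, 7, 109], [0, 0, 110], [23, 9, 112], [170, 14, 112], [10, 12, 124], [18, 8, 155], [15, 8, 181], [173, 6, 184], [0, 8, 186], [6, 7, 186], [0, 6, 184], [8, 6, 183], [4, 10, 187]]
```

Call:
step_arm(
  targets=[
    {"travel":[0,0.004,-0.08],"angular":[0,0,0],"gripper":1},
    {"travel":[0,0.004,-0.16],"angular":[0,0,0],"gripper":1},
    {"travel":[0,0.004,-0.24],"angular":[0,0,0],"gripper":1},
    {"travel":[0,0.004,-0.3],"angular":[0,0,0],"gripper":1},
    {"travel":[0,0.004,-0.33],"angular":[0,0,0],"gripper":1},
    {"travel":[0,0.004,-0.34],"angular":[0,0,0],"gripper":1},
    {"travel":[0,0.004,-0.34],"angular":[0,0,0],"gripper":0.8},
    {"travel":[0,0.004,-0.34],"angular":[0,0,0],"gripper":0.6},
    {"travel":[0,0.004,-0.34],"angular":[0,0,0],"gripper":0.5},
    {"travel":[0,0.004,-0.34],"angular":[0,0,0],"gripper":0.5},
  ],
  squeeze=40,
)

```text
t: 20.9
tool_pos: [0.4656, 0.3678, 0.0429]
tool_rot: [0.314, 3.122, 0.003]
contact_force: [0.9, -0.9, 4.9]
opening: 0.057
grip_force: 46.1
```

Call:
step_arm(
  targets=[
    {"travel":[0,0,0],"angular":[0,0,0],"gripper":0.5},
    {"travel":[0,0,0],"angular":[0,0,0],"gripper":0.5},
  ],
)

```text
t: 21.1
tool_pos: [0.4656, 0.3678, 0.0429]
tool_rot: [0.313, 3.123, 0.003]
contact_force: [-0.1, -1.6, 6.3]
opening: 0.0571
grip_force: 46.4
```

```bash
python3 - <<'E'
from h import *
from scipy.optimize import least_squares
s=load('side0');t=load('top0');w=load('w1')
M=lambda L,W:np.array([[L,W],[L,-W],[-L,-W],[-L,W]])/2
def pose(P,L,W):
    def r(q):
        c,si=np.cos(q[2]),np.sin(q[2]);return (M(L,W)@np.array([[c,si],[-si,c]])+q[:2]-P).ravel()
    o=least_squares(r,[*P.mean(0),0]);return o.x.round(4),(o.fun*1e3).round(1)
C=lambda u,v,z:ray(s,220+(u+.5)/3-.5,130+(v+.5)/3-.5,z)[:2]
print('tray side',pose(np.array([C(*p,.01) for p in[(359,185),(421,235),(291,283),(227,228)]]),.14,.1))
print('mat side',pose(np.array([C(*p,.004) for p in[(614,308),(696,379),(490,441),(421,360)]]),.18,.1))
# wrist w1: visible tray corners x-min side: (115,217) y-,(185,205) y+
for p in[(115,217),(185,205)]:print('w1',ray(w,*p,.01)[:2].round(4))
# top, edges
for p in[(286.8,191)]:print('left edge',ray(t,*p,.01)[:2].round(4))
for p in[(305,166.4),(305,216.8)]:print('x edges',ray(t,*p,.01)[:2].round(4))
g=cv2.cvtColor(t['img'],cv2.COLOR_RGB2GRAY).astype(int)
print(g[160:175,305],g[210:224,305])
for v in(172,180,190,200,210):
    row=g[v,278:292];print(v,row)
E
```

```text
tray side (array([0.5448, 0.115 , 0.0251]), array([-1.6,  1. ,  2.6, -1.5, -1.8, -0.6,  0.8,  1.1]))
mat side (array([ 0.5963, -0.1229, -0.1441]), array([ 3.3,  2.5,  0.2, -1.8, -3. , -2.9, -0.4,  2.2]))
w1 [0.4757 0.0731]
w1 [0.4783 0.1763]
left edge [0.5479 0.1674]
x edges [0.6169 0.1175]
x edges [0.4759 0.1176]
[176 173 176 177 178 164 137 105  96 101 107 107 107 110 110] [107 110 110 109 104 102 120 162 179 183 184 185 184 183]
172 [184 181 183 181 180 179 182 175 151 109  82  74  75  92]
180 [178 177 178 178 178 179 179 175 147 110  77  73  74  90]
190 [185 184 187 185 185 185 188 181 153 114  81  70  77  92]
200 [179 181 177 178 180 180 183 176 151 109  82  74  74  91]
210 [180 180 180 180 179 180 182 179 152 111  80  72  77  91]
```

Call:
step_arm(
  targets=[
    {"travel":[0,0,0.03],"angular":[0,0,0],"gripper":0.5},
    {"travel":[0,0,0.08],"angular":[0,0,0],"gripper":0.5},
    {"travel":[0,-0.02,0.13],"angular":[0,0,0.03],"gripper":0.5},
    {"travel":[0.02,-0.07,0.16],"angular":[0,0,0.08],"gripper":0.5},
    {"travel":[0.04,-0.13,0.17],"angular":[0,0,0.14],"gripper":0.5},
    {"travel":[0.06,-0.19,0.17],"angular":[0,0,0.2],"gripper":0.5},
    {"travel":[0.08,-0.25,0.17],"angular":[0,0,0.25],"gripper":0.5},
    {"travel":[0.1,-0.31,0.17],"angular":[0,0,0.25],"gripper":0.5},
    {"travel":[0.12,-0.37,0.17],"angular":[0,0,0.25],"gripper":0.5},
    {"travel":[0.137,-0.418,0.17],"angular":[0,0,0.25],"gripper":0.5},
  ],
)

```text
t: 22.1
tool_pos: [0.5463, 0.1145, 0.1425]
tool_rot: [0.007, 3.142, -0.0]
contact_force: [0.0, 0.1, -1.0]
opening: 0.057
grip_force: 45.5
```

Call:
step_arm(
  targets=[
    {"travel":[0,0,-0.05],"angular":[0,0,0],"gripper":0.5},
    {"travel":[0,0,-0.11],"angular":[0,0,0],"gripper":0.5},
    {"travel":[0,0,-0.15],"angular":[0,0,0],"gripper":0.5},
    {"travel":[0,0,-0.15],"angular":[0,0,0],"gripper":0.5},
    {"travel":[0,0,-0.15],"angular":[0,0,0],"gripper":0.5},
    {"travel":[0,0,-0.15],"angular":[0,0,0],"gripper":0.5},
  ],
)

```text
t: 22.7
tool_pos: [0.5477, 0.1166, 0.0546]
tool_rot: [0.005, 3.138, 0.001]
contact_force: [0.3, -0.5, -1.2]
opening: 0.0571
grip_force: 45.5
```

```bash
python3 - <<'E'
from h import *
s=grab('side','s11');grab('wrist','w11');t=grab('top','t11')
from station import ctrl
o=ctrl.get_obs();print(o['t'],o['tool_pos'],o['tool_rot'],o['opening'],o['grip_force'])
w=load('w11')
def line(p,q): # edge helper
    a=ray(w,*p,.01)[:2];b=ray(w,*q,.01)[:2];return a.round(4),b.round(4)
a=cv2.resize(w['img'][60:360,150:490],(450,397),interpolation=cv2.INTER_CUBIC)
b=cv2.resize(s['img'][130:260,270:400],(345,345),interpolation=cv2.INTER_CUBIC)
m=np.zeros((397,796,3),np.uint8);m[:,:450]=a;m[:345,450:795]=b;cv2.imwrite('pics/m11.png',m[:,:,::-1])
E
```

```text
22.85 [0.54760062 0.1165482  0.05451625] [5.55358718e-03 3.13814604e+00 4.49452173e-04] 0.05708672427300631 45.470014214515686
```

Call:
step_arm(
  targets=[
    {"travel":[0,0,-0.025],"angular":[0,0,0],"gripper":0.5},
    {"travel":[0,0,-0.045],"angular":[0,0,0],"gripper":0.5},
    {"travel":[0,0,-0.058],"angular":[0,0,0],"gripper":0.5},
    {"travel":[0,0,-0.066],"angular":[0,0,0],"gripper":0.5},
    {"travel":[0,0,-0.071],"angular":[0,0,0],"gripper":0.5},
    {"travel":[0,0,-0.071],"angular":[0,0,0],"gripper":0.5},
  ],
)

```text
t: 23.45
tool_pos: [0.5463, 0.1163, 0.0109]
tool_rot: [-0.006, -3.14, 0.0]
contact_force: [-5.2, -1.7, 8.2]
opening: 0.0569
grip_force: 46.6
```

Call:
step_arm(
  targets=[
    {"travel":[0,0,0.002],"angular":[0,0,0],"gripper":0.5},
    {"travel":[0,0,0.003],"angular":[0,0,0],"gripper":0.8},
    {"travel":[0,0,0.003],"angular":[0,0,0],"gripper":0.8},
    {"travel":[0,0,0.003],"angular":[0,0,0],"gripper":0.85},
    {"travel":[0,0,0.04],"angular":[0,0,0],"gripper":0.85},
    {"travel":[0,0,0.1],"angular":[0,0,0],"gripper":1},
    {"travel":[0,0,0.18],"angular":[0,0,0],"gripper":1},
    {"travel":[0,0,0.26],"angular":[0,0,0],"gripper":1},
    {"travel":[0,0,0.36],"angular":[0,0,0],"gripper":1},
    {"travel":[0,0,0.4],"angular":[0,0,0],"gripper":1},
  ],
)

```text
t: 24.45
tool_pos: [0.5472, 0.1164, 0.2544]
tool_rot: [0.006, 3.136, 0.001]
contact_force: [-0.3, 0.6, 0.2]
opening: 0.0856
grip_force: 0.0
```

```bash
python3 - <<'E'
from h import *
w=grab('wrist','w12');s=grab('side','s12')
from station import ctrl
o=ctrl.get_obs();print(o['t'],o['tool_pos'],o['tool_rot'],o['opening'])
a=cv2.resize(w['img'][70:330,180:460],(560,520),interpolation=cv2.INTER_CUBIC)
b=cv2.resize(s['img'][180:240,280:370],(239,159),interpolation=cv2.INTER_CUBIC)
m=np.zeros((520,800,3),np.uint8);m[:,:560]=a;m[:159,560:799]=b;cv2.imwrite('pics/m12.png',m[:,:,::-1])
h=cv2.cvtColor(w['img'],cv2.COLOR_RGB2HSV)
# box: bluish tint; tray: darker grey
mk=cv2.inRange(h,np.array((85,28,120)),np.array((110,120,255)));n,l,st,c=cv2.connectedComponentsWithStats(mk);print(st[1:][st[1:,4]>200])
x=[ (u,h[185,u].tolist()) for u in range(230,410,6)];print(x)
E
```

```text
24.55 [0.5494503  0.11657788 0.25763482] [5.80790232e-03 3.12887994e+00 1.48839402e-03] 0.08551780632316074
[[ 294  128   48   76 2764]]
[(230, [100, 20, 116]), (236, [98, 18, 111]), (242, [96, 16, 79]), (248, [97, 19, 120]), (254, [45, 3, 157]), (260, [45, 3, 156]), (266, [60, 3, 155]), (272, [60, 3, 97]), (278, [45, 5, 98]), (284, [90, 3, 86]), (290, [90, 19, 66]), (296, [100, 51, 139]), (302, [85, 27, 161]), (308, [86, 26, 160]), (314, [86, 27, 161]), (320, [102, 27, 161]), (326, [113, 13, 154]), (332, [110, 15, 154]), (338, [97, 43, 179]), (344, [90, 17, 103]), (350, [96, 20, 65]), (356, [90, 13, 116]), (362, [45, 6, 159]), (368, [60, 3, 159]), (374, [60, 3, 159]), (380, [60, 3, 159]), (386, [45, 3, 159]), (392, [50, 5, 159]), (398, [45, 3, 158]), (404, [45, 3, 158])]
```

```bash
python3 - <<'E'
from h import *
w=load('w12');h=cv2.cvtColor(w['img'],cv2.COLOR_RGB2HSV)
for r in (150,185):print(r,[(u,*h[r,u].tolist()) for u in list(range(278,298))+list(range(336,364))])
for cl in(310,):print([(v,*h[v,cl].tolist()) for v in list(range(100,134))+list(range(198,236))])
E
```

```text
150 [(278, 60, 3, 100), (279, 45, 5, 100), (280, 60, 3, 99), (281, 30, 3, 100), (282, 60, 5, 100), (283, 90, 7, 78), (284, 90, 19, 66), (285, 98, 16, 64), (286, 100, 13, 60), (287, 96, 20, 63), (288, 98, 16, 65), (289, 105, 15, 66), (290, 90, 16, 65), (291, 98, 15, 66), (292, 98, 16, 65), (293, 105, 16, 65), (294, 95, 33, 85), (295, 99, 50, 139), (296, 97, 47, 164), (297, 97, 44, 173), (336, 97, 44, 175), (337, 96, 43, 174), (338, 97, 41, 180), (339, 96, 43, 171), (340, 99, 47, 147), (341, 99, 31, 115), (342, 98, 19, 105), (343, 98, 20, 104), (344, 94, 17, 103), (345, 99, 17, 105), (346, 101, 19, 106), (347, 99, 17, 105), (348, 100, 19, 80), (349, 90, 15, 66), (350, 98, 15, 66), (351, 98, 16, 65), (352, 90, 16, 65), (353, 102, 20, 65), (354, 98, 17, 59), (355, 94, 19, 92), (356, 98, 20, 103), (357, 99, 17, 108), (358, 75, 3, 148), (359, 50, 5, 164), (360, 60, 3, 164), (361, 60, 3, 163), (362, 50, 5, 163), (363, 60, 5, 164)]
185 [(278, 45, 5, 98), (279, 60, 5, 98), (280, 60, 3, 98), (281, 60, 3, 98), (282, 30, 3, 98), (283, 60, 5, 98), (284, 90, 3, 86), (285, 83, 14, 71), (286, 96, 20
[... 1470 characters left out ...]
, (200, 98, 48, 166), (201, 98, 49, 160), (202, 99, 53, 148), (203, 100, 50, 112), (204, 101, 22, 91), (205, 99, 18, 102), (206, 99, 17, 103), (207, 99, 17, 103), (208, 101, 20, 104), (209, 103, 18, 98), (210, 94, 22, 81), (211, 105, 18, 84), (212, 99, 18, 98), (213, 100, 15, 105), (214, 90, 2, 138), (215, 45, 3, 159), (216, 60, 3, 158), (217, 60, 3, 155), (218, 60, 3, 157), (219, 60, 3, 162), (220, 45, 3, 162), (221, 45, 3, 158), (222, 60, 3, 155), (223, 75, 3, 155), (224, 30, 2, 155), (225, 40, 5, 158), (226, 45, 6, 159), (227, 50, 5, 157), (228, 45, 3, 156), (229, 60, 3, 157), (230, 60, 3, 160), (231, 50, 5, 161), (232, 50, 5, 160), (233, 50, 5, 161), (234, 50, 5, 163), (235, 60, 3, 162)]
```

View pics/m12.png

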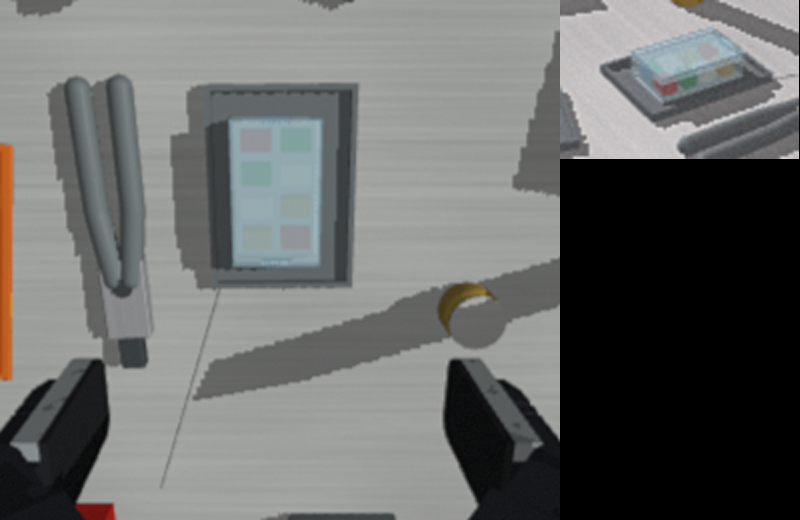

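The box lies flat and square in the tray: in the wrist part the tray spans (207–357, 84–287) and the box (229–322, 118–266). I'll compute how well it is centred.

```bash
python3 - <<'E'
from h import *
w=load('w12');P=lambda u,v,z:ray(w,u,v,z)[:2]
for r,a,b,c,e in[(150,283.5,357.7,294.5,340.8),(185,284.8,356.4,295.5,340)]:
    print('y mid tray',(P(a,r,.01)+P(b,r,.01))/2,'wid',np.linalg.norm(P(a,r,.01)-P(b,r,.01)),'box',(P(c,r,.032)+P(e,r,.032))/2,np.linalg.norm(P(c,r,.032)-P(e,r,.032)))
a,b,c,e=P(310,111.4,.01),P(310,213.8,.01),P(310,127.7,.032),P(310,203,.032)
print('x mid tray',(a+b)/2,np.linalg.norm(a-b),'box',(c+e)/2,np.linalg.norm(c-e))
# yaw from left edges
l=P(284.8,185,.01)-P(283.5,150,.01);r=P(356.4,185,.01)-P(357.7,150,.01);L=P(295.5,185,.032)-P(294.5,150,.032);R=P(340,185,.032)-P(340.8,150,.032)
print([np.arctan2(k[1],k[0]).round(4) for k in(l,r,L,R)])
E
```

```text
y mid tray [0.52598956 0.12163763] wid 0.0993360463417015 box [0.52285629 0.11769578] 0.05846799166423487
y mid tray [0.57443365 0.121579  ] wid 0.09946702501799957 box [0.5685522  0.11763113] 0.058312320470067514
x mid tray [0.54674186 0.10718847] 0.1406374479303048 box [0.54438448 0.10776995] 0.0979884627695517
[np.float64(-0.0026), np.float64(0.0001), np.float64(0.0003), np.float64(-0.0031)]
```

Off-centre by about 4 mm in y and 2 mm in x. That's cheap to mend, so I'll regrip, lift slightly and shift.

Call:
step_arm(
  targets=[
    {"travel":[0,0,-0.08],"angular":[0,0,0],"gripper":0.9},
    {"travel":[0,0,-0.16],"angular":[0,0,0],"gripper":0.85},
    {"travel":[0,0,-0.24],"angular":[0,0,0],"gripper":0.85},
    {"travel":[0,0,-0.31],"angular":[0,0,0],"gripper":0.85},
    {"travel":[0,0,-0.36],"angular":[0,0,0],"gripper":0.85},
    {"travel":[0,0,-0.39],"angular":[0,0,0],"gripper":0.85},
    {"travel":[0,0,-0.395],"angular":[0,0,0],"gripper":0.85},
    {"travel":[0,0,-0.395],"angular":[0,0,0],"gripper":0.5},
    {"travel":[0,0,-0.395],"angular":[0,0,0],"gripper":0.5},
    {"travel":[0,0,-0.395],"angular":[0,0,0],"gripper":0.5},
  ],
)

```text
t: 25.55
tool_pos: [0.5474, 0.1164, 0.0144]
tool_rot: [0.006, 3.139, 0.0]
contact_force: [-0.2, 0.6, -0.9]
opening: 0.057
grip_force: 45.6
```

Call:
step_arm(
  targets=[
    {"travel":[0,0,0],"angular":[0,0,0],"gripper":0.5},
    {"travel":[0,0,0],"angular":[0,0,0],"gripper":0.5},
    {"travel":[0,0,0.006],"angular":[0,0,0],"gripper":0.5},
    {"travel":[0.003,0.0065,0.006],"angular":[0,0,0],"gripper":0.5},
    {"travel":[0.003,0.0065,0.006],"angular":[0,0,0],"gripper":0.5},
    {"travel":[0.003,0.0065,0.002],"angular":[0,0,0],"gripper":0.5},
    {"travel":[0.003,0.0065,-0.002],"angular":[0,0,0],"gripper":0.5},
    {"travel":[0.003,0.0065,-0.002],"angular":[0,0,0],"gripper":0.5},
  ],
)

```text
t: 26.35
tool_pos: [0.5482, 0.1203, 0.0126]
tool_rot: [-0.006, -3.141, 0.0]
contact_force: [-2.9, 0.5, 6.6]
opening: 0.0571
grip_force: 46.5
```

Call:
step_arm(
  targets=[
    {"travel":[0,0,0.001],"angular":[0,0,0],"gripper":0.8},
    {"travel":[0,0,0.001],"angular":[0,0,0],"gripper":0.85},
    {"travel":[0,0,0.001],"angular":[0,0,0],"gripper":0.85},
    {"travel":[0,0,0.04],"angular":[0,0,0],"gripper":0.85},
    {"travel":[0,0,0.1],"angular":[0,0,0],"gripper":1},
    {"travel":[0,0,0.18],"angular":[0,0,0],"gripper":1},
    {"travel":[0,0,0.26],"angular":[0,0,0],"gripper":1},
    {"travel":[0,0,0.34],"angular":[0,0,0],"gripper":1},
    {"travel":[0,0,0.4],"angular":[0,0,0],"gripper":1},
    {"travel":[0,0,0.4],"angular":[0,0,0],"gripper":1},
  ],
)

```text
t: 27.35
tool_pos: [0.5513, 0.1205, 0.2596]
tool_rot: [0.006, 3.129, 0.002]
contact_force: [-0.1, 0.2, 0.4]
opening: 0.0852
grip_force: 0.0
```

```bash
cat > tray.py <<'E'
from h import *
def check(w):
    h=cv2.cvtColor(w['img'],cv2.COLOR_RGB2HSV)
    k=cv2.inRange(h,np.array((85,28,70)),np.array((112,120,255)));k[:90]=0;k[260:]=0;k[:,:230]=0;k[:,420:]=0
    k=cv2.morphologyEx(k,cv2.MORPH_CLOSE,np.ones((15,15)));n,l,st,c=cv2.connectedComponentsWithStats(k);i=1+st[1:,4].argmax()
    return cv2.minAreaRect(np.argwhere(l==i)[:,::-1].astype(np.float32)),st[i]
E
python3 - <<'E'
from tray import *
w=grab('wrist','w13')
for t in('w12','w13'):
    d=load(t);r,st=check(d);c=r[0];print(t,r,st,'box',ray(d,*c,.032)[:2].round(4))
h=cv2.cvtColor(w['img'],cv2.COLOR_RGB2HSV)
P=lambda u,v,z:ray(w,u,v,z)[:2]
T=lambda a:[(i) for i in range(len(a))]
for r in(150,185):
    tr=(h[r,:,1]>9)&(h[r,:,2]<125); u=np.where(tr[270:375])[0]+270;bx=np.where(h[r,270:375,1]>31)[0]+270
    print(r,u.min(),u.max(),bx.min(),bx.max(),'tray y',((P(u.min()-.5,r,.01)+P(u.max()+.5,r,.01))/2).round(4),'box y',((P(bx.min()-.5,r,.032)+P(bx.max()+.5,r,.032))/2).round(4))
c=310;tr=np.where((h[90:240,c,1]>9))[0]+90;bx=np.where(h[90:240,c,1]>31)[0]+90
print(tr.min(),tr.max(),bx.min(),bx.max(),'tray x',((P(c,tr.min()-.5,.01)+P(c,tr.max()+.5,.01))/2).round(4),'box x',((P(c,bx.min()-.5,.032)+P(c,bx.max()+.5,.032))/2).round(4))
from station import ctrl
o=ctrl.get_obs();print(o['t'],o['tool_pos'],o['tool_rot'])
E
```

```text
w12 ((317.0, 165.0), (76.0, 48.0), 90.0) [ 293  127   49   77 3580] box [0.542  0.1168]
w13 ((317.0, 162.0), (76.0, 48.0), 90.0) [ 293  124   49   77 3536] box [0.5449 0.121 ]
150 281 353 294 340 tray y [0.5326 0.1211] box y [0.5293 0.1211]
185 283 352 296 340 tray y [0.5818 0.1215] box y [0.5758 0.1222]
107 208 125 200 tray x [0.5467 0.1114] box x [0.5475 0.1119]
27.4 [0.54977901 0.12035142 0.25566417] [5.95270240e-03 3.13445301e+00 9.43691495e-04]
```

Fuse box is centred. Next the meter.

Call:
step_arm(
  targets=[
    {"travel":[-0.04,0.07,0],"angular":[0,0,-0.05],"gripper":1},
    {"travel":[-0.08,0.14,0],"angular":[0,0,-0.1],"gripper":1},
    {"travel":[-0.11,0.21,0],"angular":[0,0,-0.15],"gripper":1},
    {"travel":[-0.14,0.28,0],"angular":[0,0,-0.2],"gripper":1},
    {"travel":[-0.14,0.35,0],"angular":[0,0,-0.23],"gripper":1},
    {"travel":[-0.14,0.414,0],"angular":[0,0,-0.23],"gripper":1},
    {"travel":[-0.14,0.414,0],"angular":[0,0,-0.23],"gripper":1},
    {"travel":[-0.14,0.414,0],"angular":[0,0,-0.23],"gripper":1},
  ],
)

```text
t: 28.2
tool_pos: [0.463, 0.3686, 0.2491]
tool_rot: [-0.287, -3.125, 0.005]
contact_force: [0.1, -0.2, 0.2]
opening: 0.0856
grip_force: 0.0
```

```bash
python3 - <<'E'
from h import *
w=grab('wrist','w14')
from station import ctrl
o=ctrl.get_obs();print(o['t'],o['tool_pos'],o['tool_rot'])
g=cv2.cvtColor(w['img'],cv2.COLOR_RGB2GRAY)
k=(g<48).astype(np.uint8);k[255:]=0;k[:60]=0;k[:,:240]=0;k[:,:]*=1;k[:,400:]=0
k=cv2.morphologyEx(k,cv2.MORPH_CLOSE,np.ones((25,25)));n,l,st,c=cv2.connectedComponentsWithStats(k);i=1+st[1:,4].argmax();print(st[i])
m=l==i
cn=cv2.findContours(m.astype(np.uint8),0,2)[0][0];ap=cv2.approxPolyDP(cn,5,True)[:,0];print(ap.tolist())
P=np.array([ray(w,*p,.036)[:2] for p in cn[:,0].astype(float)],np.float32)*1000;r=cv2.minAreaRect(P);print(r)
E
```

```text
28.25 [0.46333699 0.36797744 0.24953841] [-0.28863657 -3.12568583  0.00390415]
[ 292  112   50  116 5501]
[[293, 112], [296, 226], [339, 226], [341, 112]]
((463.91607666015625, 368.3235168457031), (59.84992218017578, 147.47926330566406), 80.09711456298828)
```

Call:
step_arm(
  targets=[
    {"travel":[0.001,0.001,-0.08],"angular":[0,0,0],"gripper":1},
    {"travel":[0.001,0.001,-0.16],"angular":[0,0,0],"gripper":1},
    {"travel":[0.001,0.001,-0.24],"angular":[0,0,0],"gripper":1},
    {"travel":[0.001,0.001,-0.31],"angular":[0,0,0],"gripper":1},
    {"travel":[0.001,0.001,-0.36],"angular":[0,0,0],"gripper":1},
    {"travel":[0.001,0.001,-0.39],"angular":[0,0,0],"gripper":1},
    {"travel":[0.001,0.001,-0.403],"angular":[0,0,0],"gripper":1},
    {"travel":[0.001,0.001,-0.403],"angular":[0,0,0],"gripper":0.6},
    {"travel":[0.001,0.001,-0.403],"angular":[0,0,0],"gripper":0.5},
    {"travel":[0.001,0.001,-0.403],"angular":[0,0,0],"gripper":0.5},
  ],
  squeeze=60,
)

```text
t: 29.25
tool_pos: [0.4658, 0.3696, 0.0116]
tool_rot: [0.29, 3.126, 0.003]
contact_force: [0.2, 0.1, -3.0]
opening: 0.0605
grip_force: 69.6
```

Call:
step_arm(
  targets=[
    {"travel":[0,0,0],"angular":[0,0,0],"gripper":0.5},
    {"travel":[0,0,0],"angular":[0,0,0],"gripper":0.5},
  ],
)

```text
t: 29.45
tool_pos: [0.4655, 0.3695, 0.0113]
tool_rot: [0.289, 3.126, 0.001]
contact_force: [-0.1, -0.4, 3.0]
opening: 0.0605
grip_force: 70.2
```

Call:
step_arm(
  targets=[
    {"travel":[0,0,0.03],"angular":[0,0,0],"gripper":0.5},
    {"travel":[0,0,0.09],"angular":[0,0,0],"gripper":0.5},
    {"travel":[0,0,0.16],"angular":[0,0,0],"gripper":0.5},
    {"travel":[0.02,-0.04,0.23],"angular":[0,0,0.02],"gripper":0.5},
    {"travel":[0.04,-0.1,0.28],"angular":[0,0,0.054],"gripper":0.5},
    {"travel":[0.06,-0.17,0.3],"angular":[0,0,0.054],"gripper":0.5},
    {"travel":[0.09,-0.24,0.3],"angular":[0,0,0.054],"gripper":0.5},
    {"travel":[0.11,-0.31,0.3],"angular":[0,0,0.054],"gripper":0.5},
    {"travel":[0.13,-0.38,0.3],"angular":[0,0,0.054],"gripper":0.5},
    {"travel":[0.15,-0.45,0.3],"angular":[0,0,0.054],"gripper":0.5},
  ],
)

```text
t: 30.45
tool_pos: [0.5542, 0.0977, 0.1892]
tool_rot: [-0.222, -3.133, -0.0]
contact_force: [0.3, 0.7, -3.3]
opening: 0.0607
grip_force: 69.7
```

Call:
step_arm(
  targets=[
    {"travel":[0.02,-0.07,0],"angular":[0,0,0],"gripper":0.5},
    {"travel":[0.04,-0.14,0],"angular":[0,0,0],"gripper":0.5},
    {"travel":[0.06,-0.21,0],"angular":[0,0,0],"gripper":0.5},
    {"travel":[0.072,-0.28,0],"angular":[0,0,0],"gripper":0.5},
    {"travel":[0.072,-0.34,0],"angular":[0,0,0],"gripper":0.5},
    {"travel":[0.072,-0.374,0],"angular":[0,0,0],"gripper":0.5},
    {"travel":[0.072,-0.374,0],"angular":[0,0,0],"gripper":0.5},
    {"travel":[0.072,-0.374,0],"angular":[0,0,0],"gripper":0.5},
  ],
)

```text
t: 31.25
tool_pos: [0.5973, -0.125, 0.189]
tool_rot: [-0.224, -3.132, -0.002]
contact_force: [0.5, -0.6, -4.1]
opening: 0.0609
grip_force: 69.6
```

```bash
python3 - <<'E'
from h import *
w=grab('wrist','w15')
from station import ctrl
o=ctrl.get_obs();print(o['t'],o['tool_pos'],o['tool_rot'],o['opening'])
m,c,st=seg(w,(5,150,60),(16,255,255));print(c,st)
cn=cv2.findContours(m,0,2)[0];cn=max(cn,key=len);print(cv2.approxPolyDP(cn,4,True)[:,0].tolist())
for r in range(60,340,20):
    u=np.where(m[r])[0]
    if len(u)>2:
        a,b=ray(w,u.min()-.5,r,.004)[:2],ray(w,u.max()+.5,r,.004)[:2];print(r,u.min(),u.max(),a.round(4),b.round(4))
E
```

```text
31.3 [ 0.59741821 -0.12441909  0.18918128] [-2.22325384e-01 -3.13252893e+00 -1.53721245e-03] 0.060916330380221914
[318.20937188 101.12961117] [ 273   96   92   14 1003]
[[273, 97], [274, 109], [316, 104], [364, 108], [364, 96]]
100 273 364 [ 0.5066 -0.1599] [ 0.5208 -0.0615]
```

```bash
python3 - <<'E'
from h import *
w=load('w15');m,c,st=seg(w,(5,120,50),(18,255,255))
tops=np.array([(u,np.where(m[:,u])[0].min()-.5) for u in range(278,361)],float)
k=np.polyfit(tops[:,0],tops[:,1],1);f=lambda u:(u,np.polyval(k,u))
L=[np.where(m[r])[0].min()-.5 for r in range(98,106)];R=[np.where(m[r])[0].max()+.5 for r in range(98,106)];print(k,L,R)
a,b=[ray(w,*f(u),.004)[:2] for u in(np.mean(L),np.mean(R))];e=b-a;print(a,b,np.linalg.norm(e))
yaw=np.arctan2(-e[0],e[1]);mid=(a+b)/2;print('yaw',yaw,'mat centre',mid+.09*np.array([np.cos(yaw),np.sin(yaw)]))
# meter edges at near end: dark pixels
g=cv2.cvtColor(w['img'],cv2.COLOR_RGB2GRAY)
for r in(110,115,120,130,150,180):print(r,[u for u in range(1,639) if (g[r,u]<45)!=(g[r,u-1]<45)])
print([ (v,int(g[v,300])) for v in range(96,125,2)])
E
```

```text
[-1.32038866e-16  9.55000000e+01] [np.float64(272.5), np.float64(272.5), np.float64(272.5), np.float64(272.5), np.float64(272.5), np.float64(272.5), np.float64(272.5), np.float64(272.5)] [np.float64(364.5), np.float64(364.5), np.float64(364.5), np.float64(364.5), np.float64(364.5), np.float64(364.5), np.float64(364.5), np.float64(364.5)]
[ 0.50210284 -0.15900895] [ 0.51621423 -0.06110135] 0.09891931242213998
yaw -0.14314398989940444 mat centre [ 0.59823805 -0.12289416]
110 [271, 287, 346, 388]
115 [242, 287, 346, 392]
120 [241, 287, 346, 392]
130 [242, 288, 346, 392]
150 [244, 289, 345, 390]
180 [246, 388]
[(96, 172), (98, 168), (100, 168), (102, 169), (104, 169), (106, 205), (108, 211), (110, 210), (112, 209), (114, 208), (116, 208), (118, 209), (120, 212), (122, 214), (124, 215)]
```

Call:
step_arm(
  targets=[
    {"travel":[0.004,0.001,-0.05],"angular":[0,0,0],"gripper":0.5},
    {"travel":[0.004,0.001,-0.11],"angular":[0,0,0],"gripper":0.5},
    {"travel":[0.004,0.001,-0.17],"angular":[0,0,0],"gripper":0.5},
    {"travel":[0.004,0.001,-0.22],"angular":[0,0,0],"gripper":0.5},
    {"travel":[0.004,0.001,-0.26],"angular":[0,0,0],"gripper":0.5},
    {"travel":[0.004,0.001,-0.278],"angular":[0,0,0],"gripper":0.5},
    {"travel":[0.004,0.001,-0.285],"angular":[0,0,0],"gripper":0.5},
    {"travel":[0.004,0.001,-0.29],"angular":[0,0,0],"gripper":0.5},
    {"travel":[0.004,0.001,-0.29],"angular":[0,0,0],"gripper":0.5},
  ],
)

```text
t: 32.2
tool_pos: [0.6012, -0.1246, 0.0172]
tool_rot: [0.222, 3.132, -0.001]
contact_force: [-0.4, -0.6, -3.7]
opening: 0.0606
grip_force: 69.5
```

Call:
step_arm(
  targets=[
    {"travel":[-0.002,0.0015,-0.002],"angular":[0,0,0],"gripper":0.5},
    {"travel":[-0.002,0.0015,-0.005],"angular":[0,0,0],"gripper":0.5},
    {"travel":[-0.002,0.0015,-0.005],"angular":[0,0,0],"gripper":0.5},
  ],
)

```text
t: 32.5
tool_pos: [0.6001, -0.1239, 0.0152]
tool_rot: [0.223, 3.132, -0.0]
contact_force: [-3.4, 1.4, 5.5]
opening: 0.0605
grip_force: 70.5
```

Contact with the mat. Releasing and rising.

Call:
step_arm(
  targets=[
    {"travel":[0,0,0.003],"angular":[0,0,0],"gripper":0.5},
    {"travel":[0,0,0.003],"angular":[0,0,0],"gripper":0.9},
    {"travel":[0,0,0.003],"angular":[0,0,0],"gripper":0.95},
    {"travel":[0,0,0.003],"angular":[0,0,0],"gripper":0.95},
    {"travel":[0,0,0.04],"angular":[0,0,0],"gripper":1},
    {"travel":[0,0,0.12],"angular":[0,0,0],"gripper":1},
    {"travel":[0,0,0.2],"angular":[0,0,0],"gripper":1},
    {"travel":[0,0,0.28],"angular":[0,0,0],"gripper":1},
    {"travel":[0,0,0.36],"angular":[0,0,0],"gripper":1},
    {"travel":[0,0,0.4],"angular":[0,0,0],"gripper":1},
  ],
)

```text
t: 33.5
tool_pos: [0.6008, -0.1243, 0.2593]
tool_rot: [0.222, 3.125, -0.003]
contact_force: [0.4, -0.3, 0.6]
opening: 0.0855
grip_force: 0.0
```

Call:
step_arm(
  targets=[
    {"travel":[0,0,0],"angular":[0,0,0],"gripper":1},
    {"travel":[0,0,0],"angular":[0,0,0],"gripper":1},
  ],
)

```text
t: 33.7
tool_pos: [0.5991, -0.1237, 0.2529]
tool_rot: [0.223, 3.133, -0.0]
contact_force: [-1.2, -0.2, -1.1]
opening: 0.0856
grip_force: 0.0
```

```bash
python3 - <<'E'
from h import *
w=grab('wrist','w16');s=grab('side','s16')
from station import ctrl
o=ctrl.get_obs();print(o['t'],o['tool_pos'],o['tool_rot'])
m,c,st=seg(w,(5,120,50),(18,255,255),(180,60,460,330))
cn=max(cv2.findContours(m,0,2)[0],key=cv2.contourArea)[:,0].astype(float)
r=cv2.minAreaRect(np.array([ray(w,*p,.004)[:2]*1000 for p in cn],np.float32));print('mat',st,r)
x,y,W,H=st[:4];g=cv2.cvtColor(w['img'],cv2.COLOR_RGB2GRAY)
k=np.zeros_like(g);k[y:y+H,x:x+W]=(g<48)[y:y+H,x:x+W];k=cv2.morphologyEx(k,cv2.MORPH_CLOSE,np.ones((21,21)))
n,l,q,_=cv2.connectedComponentsWithStats(k);i=1+q[1:,4].argmax();print(q[i])
cn=cv2.findContours((l==i).astype(np.uint8),0,2)[0][0][:,0].astype(float);print(cv2.approxPolyDP(cn.astype(np.int32)[:,None],5,True)[:,0].tolist())
print('meter',cv2.minAreaRect(np.array([ray(w,*p,.04)[:2]*1000 for p in cn],np.float32)))
# cassettes from side: unchanged vs s9?
m,cs,st=seg(s,(3,60,40),(16,220,255),(425,320,465,372));print('blue copper',cs)
E
```

```text
33.8 [ 0.59798721 -0.12335083  0.25016834] [-2.22617668e-01 -3.12971853e+00 -1.63234371e-03]
mat [ 279   96   78  130 3855] ((597.4400024414062, -122.8174057006836), (99.53228759765625, 178.62152099609375), 81.71248626708984)
[ 292  110   51  116 5609]
[[293, 110], [296, 224], [338, 225], [342, 111]]
meter ((598.5567016601562, -122.79743194580078), (60.84957504272461, 147.23008728027344), 82.48474884033203)
blue copper [443.91666667 345.        ]
```

```bash
python3 -c "
from station import ctrl
print(ctrl.finish_job())"
```

```text
the job is handed in; nothing more can be done
None
```

Handed in at about 34 s: yellow is under blue in the magazine with the follower at its stop, the fuse box is centred in the far grey tray and the meter on the orange mat, both flat, square and about 1 mm off centre at most in the last pictures; the crimper was left alone.

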